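# Measure printed key tags and hang them up

### The arm

A 7-joint arm with a two-finger parallel gripper is mounted at the origin on the work surface; the furniture and walls round the work are solid. World frame = base frame: x ahead of the robot, y to its left, z up, the work surface at z = 0. Lengths are in m, angles in rad, forces in N, time in s.
With the tool pointing down it reaches from about 0.425 to 0.925 m from the base axis. Payload 6.8 kg.
Tool frame: the origin (TCP) lies at the very end of the fingers, on their centre line; the grasp point (between the pads) lies 19 mm behind it (r.grasp_offset is the distance from the TCP to the grasp point, in m); z points along the fingers, y is the line along which they close (so a half turn about z gives the same grasp; the last joint's range is limited). The gripper opens to 85 mm and grips with 20 to 120 N. Pads are 22 mm wide; open, the fingers measure 114 mm over their backs; the gripper's body (76 mm by 85 mm) begins 54 mm behind the grasp point. The pads swing forward as they close: fully open they stand 13 mm farther back than shut.
Start: joints at [-1.371, 0.477, 0.022, 1.555, -0.011, 1.109, -0.083], TCP at [0.204, 0.643, 0.206] pointing down, gripper open.
Joint ranges: [-2.96, 2.96], [-0.34, 2.1], [-1.41, 1.46], [0.24, 2.44], [-1.37, 4.51], [0.17, 1.92], [-2.96, 2.96]. Speed limits (rad/s): [2.39, 2.39, 3.14, 3.14, 3.14, 3.14, 3.14].

### API

Orientations are given as a unit quaternion [w, x, y, z].
In Python, from bench import r gives the robot as it stands.
- The arm moves only by the shell command python3 drive.py 'ROWS' [OPENING] [FORCE]. ROWS is a JSON list that holds a single list of rows (three levels of brackets), with 1 to 8 rows, each of 4 numbers: dx, dy, dz in m, then a turn about the tool's z in rad; each row shifts and turns the commanded pose from where the row before left it, along the tool's axes as they then stand; what a row does not reach is not made up. A row lasts 1/12 s, in which the tool goes at most 0.0417 m and 0.125 rad, less where a joint would pass 70% of its speed; a pose out of reach is approached as far as the arm can. OPENING is the opening from 0.0 (shut) to 1.0 (fully open), set as the command begins (- or left out keeps the last). The fingers move at their own pace and stop on an object; FORCE is the grip in N (left out, the last holds). Time passes only in rows, so rows that do not move let the fingers close. It prints the time, the measured TCP pose, the force, the opening and the grip force at its end. Input that does not fit is refused with a message, and nothing moves.
- r.observe(): the state, without advancing time (a new reading comes with each control period).
- r.read_camera(name): name is "scene" or "top" or "wrist"; returns the picture (480x640x3 uint8, red, green, blue); there is no depth.
- r.camera_params(name): a dict with "K" (3x3 intrinsics, pixels), "R" (3x3) and "t" (3): a world point X has camera coordinates R X + t. Camera axes: x right, y down, z forward; pixel columns grow to the right and rows downward; lengths in m; the calibration is good to about 2 mm. A picture is of the moment at which its call begins: read the wrist's pose just before it. camera_params takes no time and is no camera call; for the wrist camera it gives the pose at the moment of the call.
- r.close_job(): hands the job in; it is judged then, once.
The state is a dict: "time_s": time; "joints": joint angles; "joint_velocities": joint speeds; "tau": joint torques, N m; "tool_pos": TCP position; "ee_rot": TCP orientation; "contact_force": force on the tool from outside, world axes, zero at the start; "moment": the same for the moment, N m; "grip_width": opening from 0.0 (shut) to 1.0 (fully open); "gripper_force": force on a finger pad.
Only numpy, scipy, OpenCV 4.12 (cv2) and the standard library are available. Lean on these libraries where they do the work, as an engineer would, in place of code of your own. Each camera call takes 0.05 s, during which the arm holds its last target. There are 200 camera calls.

### The job

Check the printed key tags on the desk one after another: lay the tag lengthwise on the bench caliper's beam between the jaws, let go of it, slide the moving jaw gently shut by its thumb grip until the spring anvil is pressed back about 2 to 3 mm and the tag is held between both jaws, then open the jaw, take the tag out and hang it by its hole on the peg of the sloping board before you start the next. The order is blue, then yellow, then red; one of them may be missing. Finish with all tags hanging on the peg and the empty caliper slid fully shut, and leave the eraser and charger where they are.

Things in the scene. Friction and masses are not known exactly. Their poses are not given: they have to be found in the camera images.
- caliper: bench caliper screwed to the desk: a steel beam 200 long, 28 wide, 4 thick (its top is the bed on which a tag lies), running along the body's x from x = -95 to +105. Origin: underside of the beam on its centre line; x points from the sliding jaw to the fixed jaw, z up.
- fixed_jaw: fixed steel jaw at the +x end of the beam, 14 x 28 x 20, top 24 above the desk. The body's origin and axes coincide with those of caliper; its measuring face is fixed_face.
- fixed_face (a point): centre of the fixed jaw's measuring face, 80 along the caliper's x from its origin, 14 above the desk; the face looks to -x of the caliper
- jaw (a joint): slide of the moving jaw's carriage along the beam, m: 0 = shut (2 mm left between the jaws), 0.092 = fully open (94 mm between the jaws). It grows towards -x of the caliper. Sliding friction 3 N; it stays where it is left.
- jaw_grip (a point): point in the middle of the black upright thumb grip on the moving carriage, 40 above the desk. The grip is 20 long (along the beam), 14 wide (across it), and stands from 19.5 to 51 above the desk; the carriage under it is 36 x 34. The moving anvil's face is 46 ahead of this point (towards +x of the caliper) when not pressed.
- anvil: steel anvil carried ahead of the carriage, 8 x 28 x 18, a pad on a spring that measures the contact force. Its origin is not at its face: see anvil_face.
- plunger (a joint): the spring plunger that carries the anvil: how far the anvil is pressed back into the carriage, m: 0 = free, 0.008 = fully pressed; spring 1200 N/m (0.0025 = 3 N). It tells when contact registers; the carriage's friction keeps up to 3 N on the part when the grip is let go.
- anvil_face (a point): centre of the anvil's measuring face, 14 above the desk; the face looks to +x of the caliper
- peg_board: wooden stand fixed to the desk, base 120 x 100, with a sloping board 125 long, 110 wide, 8 thick that rises away from the robot at 40 degrees to the desk, its face looking up and towards -x of the body. One steel peg stands square on the board. Origin: underside of the base; z up. The board's centre is 75 above the desk, its lower edge about 35, its upper edge about 115.
- peg_foot (a point): where the peg leaves the board's face: 23 along x and 94 up from the stand's origin. z of this frame points out along the peg (40 degrees from vertical, leaning towards -x of the stand), x points up the slope, y across. The peg is 7 thick and 55 long, with a tapered tip. The face reaches 92 down the slope and 32 up it from here, 55 to either side.
- eraser: grey and white eraser lying among the work, bystander, 22x56x12, origin at the underside
- charger: white charging block, bystander, 36x36x28, origin at the underside
- blue_tag: blue plastic key tag, a flat plate 68 long (its x), 34 wide (its y), 12 thick, 30 g, lying flat; the same both sides, so it may lie either face up. Origin: centre of its underside as built, z to the other face. It has one through hole, 14 wide, at its +x end (see its eye). May be absent.
- blue_tag_eye (a point): centre of the blue tag's hole, at mid thickness: 21 along x and 6 along z from the tag's origin, 13 from the tag's end
- yellow_tag: yellow plastic key tag, a flat plate 60 long (its x), 34 wide (its y), 12 thick, 30 g, lying flat; the same both sides, so it may lie either face up. Origin: centre of its underside as built, z to the other face. It has one through hole, 14 wide, at its +x end (see its eye). May be absent.
- yellow_tag_eye (a point): centre of the yellow tag's hole, at mid thickness: 17 along x and 6 along z from the tag's origin, 13 from the tag's end
- red_tag: red plastic key tag, a flat plate 52 long (its x), 34 wide (its y), 12 thick, 30 g, lying flat; the same both sides, so it may lie either face up. Origin: centre of its underside as built, z to the other face. It has one through hole, 14 wide, at its +x end (see its eye). May be absent.
- red_tag_eye (a point): centre of the red tag's hole, at mid thickness: 13 along x and 6 along z from the tag's origin, 13 from the tag's end

How it is judged:
By the outcome, as a careful person would: the job done as asked, in the order asked, and still so for the second after the job is handed in, with the robot touching nothing.
Of blue_tag, yellow_tag, red_tag only 2 to 3 are there at a start; the rules pass over those that are not, and their reading is None.
At some moment in a run one of blue_tag, yellow_tag, red_tag may be knocked a few centimetres aside while the robot is not near it.
Once in a run the grip may slacken for a moment while it holds something.
It also fails if it takes over 210 s, if anything falls off the work surface, if the arm or the gripper's body presses on something with over 40 N, if the wrist force passes 120 N, or if a joint passes its speed limit or range.

## Working session

There is one attempt and no reset: what is moved stays moved. The work goes in short steps, Python scripts to look and compute and a shell command to move; the robot and the scene stay as the last step left them, time stands still between calls to the robot, and variables do not carry over. Pictures are saved under pics/ and viewed, at most 14 in all, crops included, and the job is handed in when it is done.

```bash
ls; mkdir -p pics; python3 - <<'E'
from bench import r
import cv2, numpy as np
print(r.observe())
for n in("scene","top"):
    im=r.read_camera(n); cv2.imwrite(f"pics/{n}0.png",im[:,:,::-1])
    p=r.camera_params(n); print(n,p)
print(r.camera_params("wrist"))
E
```

```text
bench.py
drive.py
pics
{'time_s': 0.0, 'joints': array([-1.37112163,  0.47779683,  0.0222984 ,  1.55641173, -0.01149178,
        1.10927172, -0.0831324 ]), 'joint_velocities': array([-4.94210072e-04,  4.16570059e-04,  1.09864373e-03,  1.94771699e-03,
       -1.46460401e-03,  4.13481438e-05,  4.75087407e-04]), 'tau': array([ 7.37883929e-04, -5.96437311e+01,  1.60761729e+00, -2.81200576e+01,
        1.23029601e-02,  9.27430432e-03, -1.86153744e-05]), 'tool_pos': array([0.20429161, 0.64270458, 0.20474391]), 'ee_rot': array([-7.60139988e-05,  1.53265809e-01,  9.88184607e-01, -8.76741635e-04]), 'contact_force': array([-0.4104325 ,  0.60093463, -0.33560319]), 'moment': array([-0.00864441,  0.01495136,  0.00229634]), 'gripper_force': 0.0, 'grip_width': 0.9998336174459495}
scene {'K': array([[525.35737877,   0.        , 322.4178772 ],
       [  0.        , 525.35737877, 243.2386069 ],
       [  0.        ,   0.        ,   1.        ]]), 'R': array([[ 0.72692001, -0.68670789,  0.00442363],
       [-0.28231048, -0.30470172, -0.90964699],
       [ 0.62600966,  0.65999177, -0.41535861]]), 't': array([-0.46934089,  0.19538736,  0.5940158 ])}
top {'K': array([[499.7486753 ,   0.        , 319.88480136],
       [  0.        , 499.7486753 , 239.10556802],
       [  0.        ,   0.        ,   1.        ]]), 'R': array([[-0.01056098, -0.99993379, -0.00457031],
       [-0.98109001,  0.01124511, -0.19322509],
       [ 0.19326368,  0.00244324, -0.98114381]]), 't': array([-0.09815696,  0.56048056,  0.81530897])}
{'K': array([[354.69253269,   0.        , 320.95363308],
       [  0.        , 354.69253269, 239.10538906],
       [  0.        ,   0.        ,   1.        ]]), 'R': array([[ 0.30189804,  0.953337  , -0.00247743],
       [ 0.91748152, -0.28983551,  0.27243905],
       [ 0.25900817, -0.08452181, -0.96216985]]), 't': array([-0.67295878, -0.03630044,  0.38020463])}
```
View pics/top0.png

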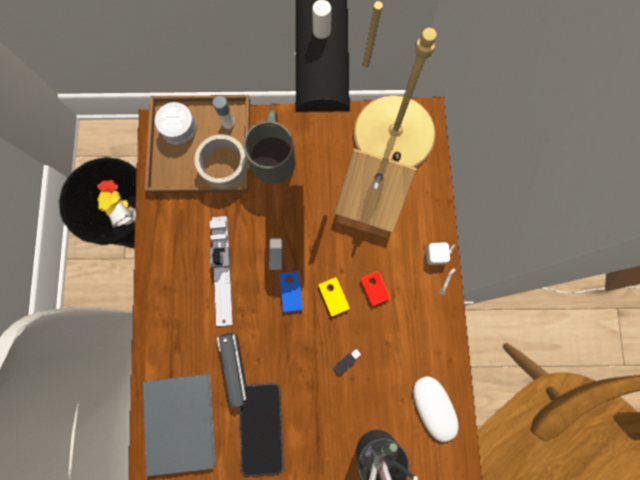

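View pics/scene0.png

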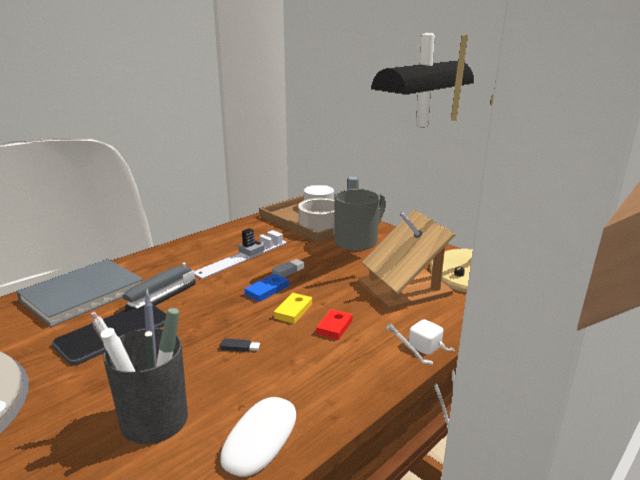

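```bash
cat > m.py <<'E'
from bench import r
import numpy as np, cv2
from scipy.spatial.transform import Rotation as Ro
def img(cam,save=None):
    p=r.camera_params(cam); im=r.read_camera(cam)
    if save: cv2.imwrite(f"pics/{save}.png",im[:,:,::-1])
    return im,p
def back(p,uv,z):                      # pixel -> world point on plane z
    R,t,K=p["R"],p["t"],p["K"]; c=-R.T@t
    d=R.T@np.linalg.solve(K,[uv[0],uv[1],1.]); return c+d*(z-c[2])/d[2]
def proj(p,X):
    c=p["R"]@np.asarray(X,float)+p["t"]; u=p["K"]@c; return u[:2]/u[2]
H={"blue":(105,125),"yellow":(22,35),"red":(0,6)}
L={"blue":.068,"yellow":.060,"red":.052}
def mask(im,c,s=120):
    h=cv2.cvtColor(im,cv2.COLOR_RGB2HSV); m=cv2.inRange(h,(H[c][0],s,60),(H[c][1],255,255))
    if c=="red": m|=cv2.inRange(h,(176,s,60),(180,255,255))
    return m
def tag(im,p,c,z=.012,s=200,area=60):   # rectified top view of plane z, min area rect, hole direction
    m=mask(im,c,s); n,lab,st,ce=cv2.connectedComponentsWithStats(m)
    out=[]
    for i in range(1,n):
        if st[i,4]<area: continue
        cn=max(cv2.findContours((lab==i).astype(np.uint8),cv2.RETR_EXTERNAL,cv2.CHAIN_APPROX_NONE)[0],key=len)[:,0]
        W=np.array([back(p,q,z)[:2] for q in cn]); (cx,cy),(w,h),a=cv2.minAreaRect((W*1000).astype(np.float32))
        if w<h: w,h,a=h,w,a+90
        out.append((np.round([cx,cy],1),round(w,1),round(h,1),round((a+90)%180-90,1),ce[i].round(1),st[i,4]))
    return out
def st():
    o=r.observe(); R=Ro.from_quat(o["ee_rot"],scalar_first=True).as_matrix(); return o,R
def to(x,y,z,deg):                     # deg: wanted world heading of -tool x
    o,R=st(); cur=np.degrees(np.arctan2(-R[1,0],-R[0,0])); d=R.T@(np.array([x,y,z])-o["tool_pos"])
    t=-(deg-cur+180)%360; t=((-(deg-cur))+180)%360-180
    print("t %.1f pos %s head %.1f | delta tool %s turn %.3f"%(o["time_s"],o["tool_pos"].round(4),cur,d.round(4),np.radians(t)))
E
python3 - <<'E'
from m import *
im,p=img("top"); print("cam",-p["R"].T@p["t"])
for c in H:
    print(c,tag(im,p,c))
    for s in(120,160):print(s,tag(im,p,c,s=s))
cv2.imwrite("pics/cal.png",cv2.resize(im[205:335,190:310,::-1],None,fx=4.5,fy=4.5,interpolation=cv2.INTER_CUBIC))
cv2.imwrite("pics/peg.png",cv2.resize(im[140:260,320:440,::-1],None,fx=5,fy=5,interpolation=cv2.INTER_CUBIC))
# lamp head triangulation
ps=r.camera_params("scene")
def tri(a,b):
    A=[];
    for q,uv in((p,a),(ps,b)):
        P=q["K"]@np.c_[q["R"],q["t"]]; A+= [uv[0]*P[2]-P[0],uv[1]*P[2]-P[1]]
    X=np.linalg.svd(np.array(A))[2][-1]; return X[:3]/X[3]
print("lamp tube",tri((322,10),(428,38)),tri((322,35),(423,125)), "headcorner",tri((298,107),(376,90)))
E
```

```text
cam [ 0.39127563 -0.10644512  0.90778565]
blue [(array([472.8, -51.1]), 65.0, 30.0, 4.0, array([290.8, 293.9]), np.int32(503))]
120 [(array([472.8, -50.9]), 68.9, 34.4, 5.0, array([290.6, 292.4]), np.int32(685))]
160 [(array([472.8, -50.2]), 67.2, 33.1, 6.2, array([290.6, 292.9]), np.int32(624))]
yellow [(array([648. , 292.2]), 45.7, 40.0, -33.6, array([107.9, 200. ]), np.int32(305)), (array([ 463.4, -127.3]), 61.7, 35.8, 22.2, array([333.6, 296.9]), np.int32(655))]
120 [(array([640.8, 280.3]), 57.9, 45.3, -87.0, array([109.5, 201.4]), np.int32(446)), (array([ 463.4, -127.3]), 61.7, 35.8, 22.2, array([333.6, 296.9]), np.int32(655))]
160 [(array([646.5, 283.5]), 54.4, 47.9, -65.0, array([109.2, 201.3]), np.int32(432)), (array([ 463.4, -127.3]), 61.7, 35.8, 22.2, array([333.6, 296.9]), np.int32(655))]
red [(array([674.5, 292.5]), 26.7, 21.4, 89.3, array([107.1, 185.5]), np.int32(137)), (array([ 477. , -201.5]), 54.1, 36.4, 22.1, array([374.9, 288.6]), np.int32(581))]
120 [(array([674.7, 292. ]), 39.1, 23.7, -83.2, array([107.3, 185.2]), np.int32(203)), (array([ 477. , -201.5]), 54.1, 36.4, 22.1, array([374.9, 288.6]), np.int32(581))]
160 [(array([674.7, 292. ]), 39.1, 23.7, -83.2, array([107.3, 185.2]), np.int32(202)), (array([ 477. , -201.5]), 54.1, 36.4, 22.1, array([374.9, 288.6]), np.int32(581))]
lamp tube [ 0.77398012 -0.11047038  0.37638205] [ 0.82216911 -0.09826429  0.23277808] headcorner [ 0.68806314 -0.07852092  0.29951174]
```

View pics/cal.png

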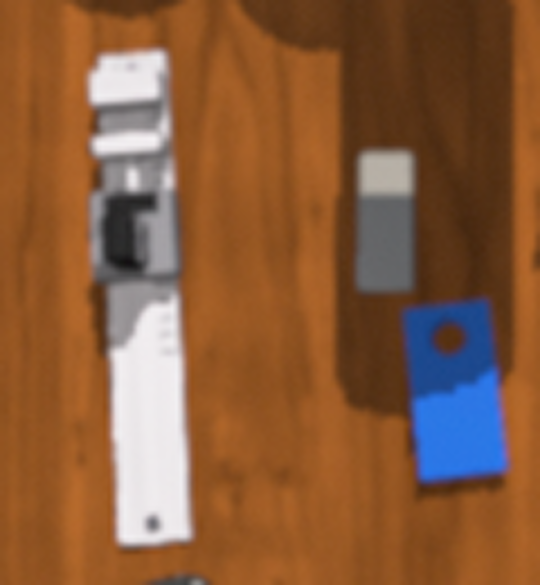

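View pics/peg.png

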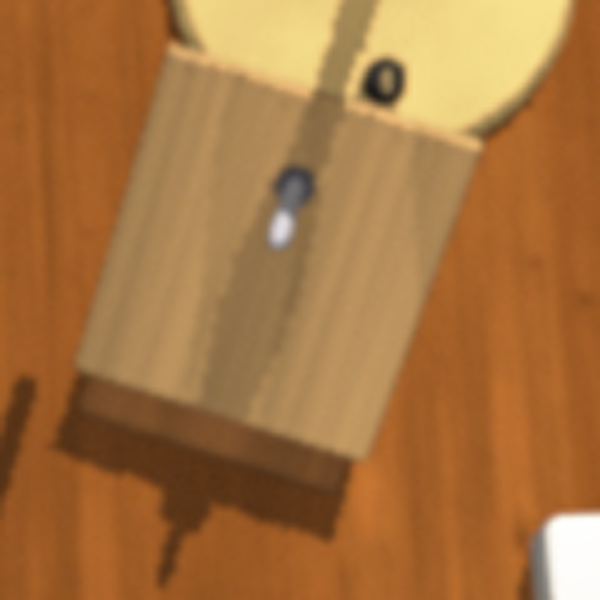

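```bash
cat >> m.py <<'E'
from scipy.optimize import least_squares
def fit(p,pts,px,x0):                  # planar pose x,y,yaw of a body from model points and pixels
    def f(v):
        R=Ro.from_euler("z",v[2]).as_matrix(); return np.concatenate([proj(p,R@np.array(q)+[v[0],v[1],0])-u for q,u in zip(pts,px)])
    s=least_squares(f,x0); return s.x,s.fun.reshape(-1,2)
def pegpt(v,q):                        # point in peg_foot frame -> world
    a=np.radians(40); X=np.array([np.cos(a)*q[0]-np.sin(a)*q[2]+.023,q[1],np.sin(a)*q[0]+np.cos(a)*q[2]+.094])
    return Ro.from_euler("z",v[2]).as_matrix()@X+[v[0],v[1],0]
def pegbody(q): return pegpt((0,0,0),q)
E
python3 - <<'E'
from m import *
p=r.camera_params("top")
c=lambda a,b,o,s:(o[0]+(a+.5)/s-.5,o[1]+(b+.5)/s-.5)
B=[c(a,b,(320,140),5) for a,b in((172,47),(481,148),(80,368),(365,460),(295,187))]
pts=[pegbody(q) for q in((.032,.055,0),(.032,-.055,0),(-.092,.055,0),(-.092,-.055,0),(0,0,0))]
v,e=fit(p,pts,B,[.65,-.2,-.3]); print("board",v.round(4),np.degrees(v[2]),e.round(1).tolist())
print("foot",pegpt(v,(0,0,0)),"tip",pegpt(v,(0,0,.055)),"tip px",(proj(p,pegpt(v,(0,0,.055)))-[320,140])*5)
C=[c(a,b,(190,205),4.5) for a,b in((118,546),(192,540),(90,72),(163,68),(90,105),(160,100))]
pts=[(-.095,.014,.004),(-.095,-.014,.004),(.094,.014,.024),(.094,-.014,.024),(.08,.014,.024),(.08,-.014,.024)]
v,e=fit(p,pts,C,[.5,.1,0]); print("cal",v.round(4),np.degrees(v[2]),e.round(1).tolist())
for a,b in((92,155),(162,152)):
  w=back(p,c(a,b,(190,205),4.5),.023)[:2]-v[:2]; print("anvil front xcal",Ro.from_euler("z",-v[2]).apply([*w,0]))
for a,b in((105,195),(155,195)):
  w=back(p,c(a,b,(190,205),4.5),.051)[:2]-v[:2]; print("grip top front xcal",Ro.from_euler("z",-v[2]).apply([*w,0]))
E
```

```text
board [ 0.6374 -0.1987 -0.3349] -19.18634884421218 [[-0.6, 0.3], [0.7, -0.1], [-1.1, -0.1], [0.5, 0.5], [0.5, -0.6]]
foot [ 0.65912501 -0.20621182  0.094     ] tip [ 0.6257354  -0.19459325  0.13613244] tip px [277.24757831 240.37499111]
cal [0.5092 0.0751 0.0697] 3.9935764413185133 [[0.4, 0.1], [-0.4, 0.1], [0.1, -0.0], [-0.7, -0.4], [0.4, 0.1], [0.3, 0.0]]
anvil front xcal [0.05994581 0.01489895 0.        ]
anvil front xcal [ 0.05889291 -0.01318639  0.        ]
grip top front xcal [0.03772312 0.00452893 0.        ]
grip top front xcal [ 0.03615316 -0.01479205  0.        ]
```

```bash
python3 - <<'E'
from m import *
to(.50,.076,.2,4)
o,R=st(); p=r.camera_params("wrist"); c=-p["R"].T@p["t"]; print("cam in tool",R.T@(c-o["tool_pos"]), "cam axes in tool",(p["R"]@R).round(3))
E
```

```text
t 0.1 pos [0.2043 0.6428 0.2049] head -17.6 | delta tool [-0.4535 -0.4506  0.0056] turn -0.378
cam in tool [ 0.06939002 -0.00087812 -0.16923798] cam axes in tool [[ 0.001  1.     0.001]
 [-0.962  0.001 -0.272]
 [-0.272 -0.     0.962]]
```

```bash
python3 drive.py '[[[-0.0284,-0.0282,0,0],[-0.0284,-0.0282,0,0],[-0.0284,-0.0282,0,0],[-0.0284,-0.0282,0,0],[-0.0284,-0.0282,0,0],[-0.0284,-0.0282,0,0],[-0.0284,-0.0282,0,0],[-0.0284,-0.0282,0,0]]]'; python3 drive.py '[[[-0.0284,-0.0282,0,0],[-0.0284,-0.0282,0,0],[-0.0284,-0.0282,0,0],[-0.0284,-0.0282,0,0],[-0.0284,-0.0282,0,0],[-0.0284,-0.0282,0,0],[-0.0284,-0.0282,0,0],[-0.0284,-0.0282,0,0]]]'; python3 drive.py '[[[0,0,0,-0.0945],[0,0,0,-0.0945],[0,0,0,-0.0945],[0,0,0,-0.0945],[0,0,0,0],[0,0,0,0]]]' ; python3 - <<'E'
from m import *
to(.50,.076,.2,4)
im,p=img("wrist","w1")
v=[.5092,.0751,.0697]
W=lambda q:Ro.from_euler("z",v[2]).apply(q)+[v[0],v[1],0]
for q in((.08,.014,.024),(.08,-.014,.024),(-.095,.014,.004),(-.095,-.014,.004)): print(q,proj(p,W(q)).round(1))
print("blue",tag(im,p,"blue",s=120))
E
```

```text
time_s: 0.82
tool_pos: [0.3531, 0.3575, 0.2056]
ee_rot: [-0.0, 0.153, 0.988, 0.0]
contact_force: [0.6, -0.3, 0.4]
grip_width: 0.995
gripper_force: 0.0
time_s: 1.48
tool_pos: [0.5012, 0.0737, 0.2058]
ee_rot: [0.0, 0.153, 0.988, 0.0]
contact_force: [1.6, 0.8, -0.2]
grip_width: 1.001
gripper_force: 0.0
time_s: 1.98
tool_pos: [0.5007, 0.0755, 0.2055]
ee_rot: [-0.0, -0.034, 0.999, 0.0]
contact_force: [-0.8, -0.0, -0.0]
grip_width: 0.998
gripper_force: 0.0
t 2.0 pos [0.5007 0.0755 0.2055] head 3.9 | delta tool [0.0006 0.0005 0.0055] turn -0.003
(0.08, 0.014, 0.024) [334.  292.1]
(0.08, -0.014, 0.024) [307.9 292.1]
(-0.095, 0.014, 0.004) [334.8 121.3]
(-0.095, -0.014, 0.004) [306.6 121.3]
blue [(array([472.5, -50.9]), 67.6, 36.0, 6.2, array([198.5, 170.7]), np.int32(2286))]
```

View pics/w1.png

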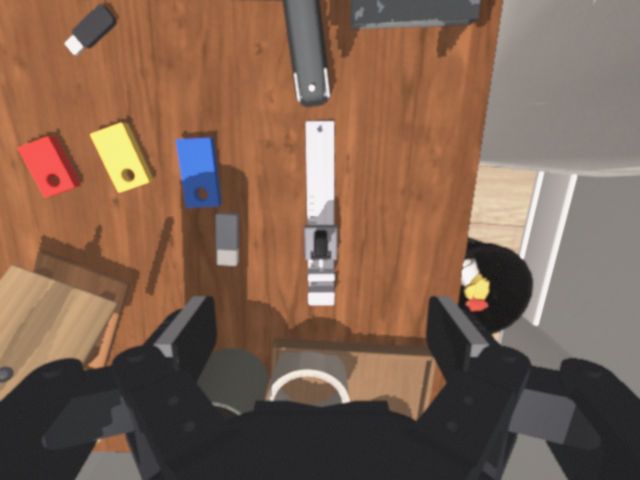

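```bash
python3 - <<'E'
from m import *
im=cv2.imread("pics/w1.png"); p=r.camera_params("wrist"); v=[.5092,.0751,.0697]
g=im[:,:,:].max(2)
print(g[222:312:1,321].tolist()); print(g[236,300:345].tolist()); print(g[248,300:345].tolist())
inv=lambda uv,z:Ro.from_euler("z",-v[2]).apply(back(p,uv,z)-[v[0],v[1],0]).round(4)
for row,z in((231,.051),(256,.051),(281,.023),(291,.024)): print(row,inv((321,row),z))
for col in(313,329): print(col,inv((col,238),.051))
E
```

```text
[171, 163, 142, 107, 90, 96, 99, 90, 64, 40, 34, 28, 29, 33, 33, 41, 45, 52, 57, 60, 60, 59, 58, 59, 60, 60, 61, 60, 61, 63, 64, 64, 63, 60, 60, 72, 108, 166, 217, 234, 238, 238, 239, 237, 228, 208, 177, 162, 153, 137, 134, 163, 212, 235, 242, 244, 245, 243, 231, 195, 168, 162, 157, 144, 126, 118, 116, 116, 120, 140, 187, 230, 242, 244, 244, 244, 244, 244, 244, 244, 244, 242, 232, 208, 182, 175, 174, 174, 173, 173]
[162, 156, 150, 148, 150, 165, 179, 187, 190, 189, 189, 184, 172, 140, 97, 58, 35, 34, 33, 34, 34, 33, 35, 34, 34, 38, 53, 85, 105, 115, 129, 156, 176, 185, 182, 168, 141, 115, 106, 124, 156, 180, 189, 189, 185]
[160, 153, 149, 145, 145, 158, 179, 191, 193, 194, 193, 191, 178, 144, 93, 65, 65, 69, 67, 63, 61, 61, 59, 59, 56, 55, 63, 100, 148, 176, 186, 186, 187, 187, 183, 168, 147, 141, 151, 167, 180, 188, 187, 185, 182]
231 [0.0054 0.0002 0.051 ]
256 [0.0302 0.0002 0.051 ]
281 [0.0677 0.0001 0.023 ]
291 [0.0788 0.0001 0.024 ]
313 [ 0.0123 -0.0073  0.051 ]
329 [0.0123 0.0078 0.051 ]
```

```bash
python3 drive.py '[[[-0.0296,0.001,0.025,0],[0,0,0.04,0],[0,0,0.04,0],[0,0,0.04,0],[0,0,0.033,0],[0,0,0,0],[0,0,0,0]]]' 0.7; python3 - <<'E'
from m import *
to(.5302,.0766,.028,4)
E
```

```text
time_s: 2.62
tool_pos: [0.5291, 0.0784, 0.0268]
ee_rot: [-0.002, -0.034, 0.999, -0.001]
contact_force: [1.0, -0.1, 0.9]
grip_width: 0.703
gripper_force: 0.0
t 2.6 pos [0.5291 0.0784 0.0268] head 3.9 | delta tool [-0.001  -0.0018 -0.0012] turn -0.001
```

```bash
python3 drive.py '[[[-0.001,-0.0018,-0.001,0],[0,0,0,0],[0,0,0,0],[0,0,0,0],[0,0,0,0],[0,0,0,0],[0,0,0,0]]]' 0 30; python3 drive.py '[[[0,0,0,0],[0,0,0,0],[0,0,0,0]]]'; python3 - <<'E'
from m import *
to(.5302,.0766,.028,4)
E
```

```text
time_s: 3.2
tool_pos: [0.5315, 0.0771, 0.029]
ee_rot: [0.0, -0.035, 0.999, 0.0]
contact_force: [-0.1, 0.4, -0.1]
grip_width: -0.002
gripper_force: 0.0
time_s: 3.45
tool_pos: [0.5314, 0.077, 0.0286]
ee_rot: [-0.0, -0.035, 0.999, -0.0]
contact_force: [0.5, -0.2, -0.7]
grip_width: 0.001
gripper_force: 0.0
t 3.5 pos [0.5314 0.077  0.0286] head 4.0 | delta tool [ 0.0012 -0.0003  0.0006] turn 0.000
```

```bash
python3 - <<'E'
from m import *
a,_=img("wrist"); b,_=img("scene")
a=a[180:480,120:520]; b=cv2.resize(b[200:320,180:340],(400,300))
cv2.imwrite("pics/c1.png",np.hstack([a,b])[:,:,::-1])
E
```

```text
(no output)
```

View pics/c1.png

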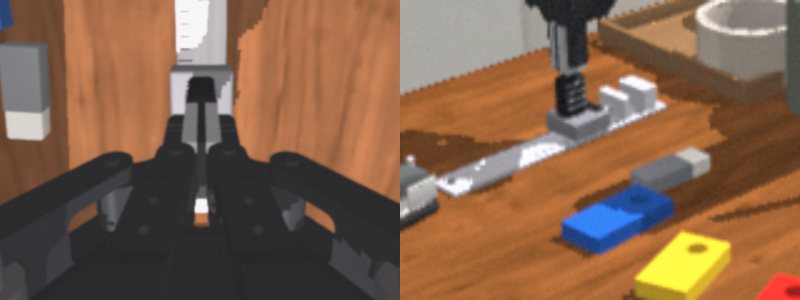

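```bash
python3 - <<'E'
from m import *
b,p=img("scene"); o,R=st(); T=o["tool_pos"]; print(o["grip_width"],o["gripper_force"])
v=[.5092,.0751,.0697]; W=lambda q:Ro.from_euler("z",v[2]).apply(q)+[v[0],v[1],0]
print("tcp",proj(p,T),"graspp",proj(p,T+[0,0,.019]),"body",proj(p,T+[0,0,.073]))
for q in((.011,-.007,.0195),(.011,-.007,.051),(.031,-.007,.0195),(.031,-.007,.051),(.031,.007,.051),(.08,-.014,.024),(-.095,-.014,.004)): print(q,proj(p,W(q)).round(1))
c=cv2.resize(b[190:260,200:300],(800,560),interpolation=cv2.INTER_CUBIC)
cv2.imwrite("pics/c2.png",c[:,:,::-1])
E
```

```text
0.005519139815828552 0.0
tcp [248.52736452 241.00229342] graspp [247.96458293 231.50288967] body [246.31324347 203.62930526]
(0.011, -0.007, 0.0195) [246.6 248.5]
(0.011, -0.007, 0.051) [245.7 232.7]
(0.031, -0.007, 0.0195) [255.  245.2]
(0.031, -0.007, 0.051) [254.2 229.5]
(0.031, 0.007, 0.051) [249.2 227.5]
(0.08, -0.014, 0.024) [277.  236.2]
(-0.095, -0.014, 0.004) [201.3 277.5]
```

View pics/c2.png

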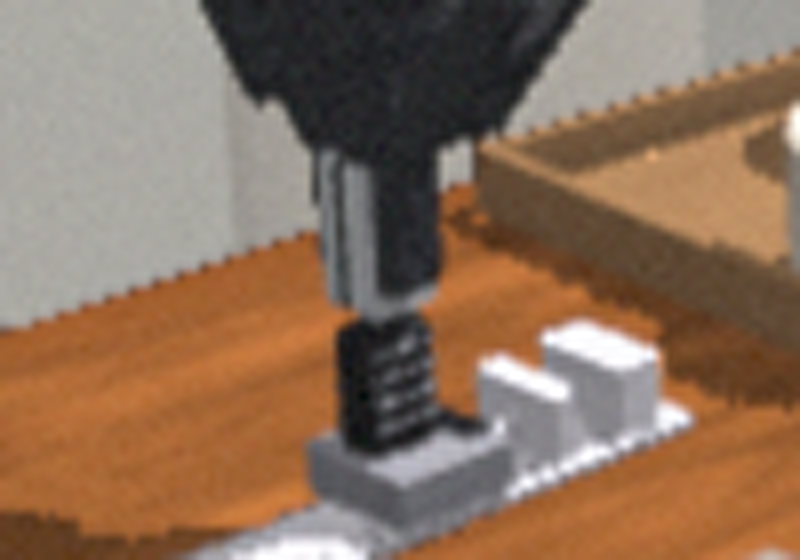

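```bash
python3 drive.py '[[[0,0,0,0],[0,0,0,0],[0,0,0,0],[0,0,0,0],[0,0,0,0]]]' 0.7 20;  python3 drive.py '[[[0.001,0,0.01,0],[0,0,0.01,0],[0,0,0,0]]]'; python3 drive.py '[[[0,0,0,0],[0,0,0,0],[0,0,0,0],[0,0,0,0],[0,0,0,0],[0,0,0,0],[0,0,0,0]]]' 0 30; python3 - <<'E'
from m import *
to(.5302,.0766,.008,4)
b,p=img("scene"); c=cv2.resize(b[190:260,200:300],(400,280),interpolation=cv2.INTER_CUBIC)
b,p=img("wrist"); 
cv2.imwrite("pics/c3.png",np.hstack([c,b[200:480,120:520]])[:,:,::-1])
E
```

```text
time_s: 4.02
tool_pos: [0.5314, 0.077, 0.0287]
ee_rot: [0.0, -0.035, 0.999, 0.0]
contact_force: [-0.5, -0.5, -0.0]
grip_width: 0.695
gripper_force: 0.0
time_s: 4.27
tool_pos: [0.5287, 0.0767, 0.0064]
ee_rot: [-0.002, -0.035, 0.999, -0.0]
contact_force: [-0.0, 0.5, 0.4]
grip_width: 0.702
gripper_force: 0.0
time_s: 4.85
tool_pos: [0.5307, 0.0769, 0.009]
ee_rot: [0.0, -0.035, 0.999, 0.0]
contact_force: [0.2, -0.4, 2.1]
grip_width: 0.153
gripper_force: 32.8
t 4.8 pos [0.5307 0.0769 0.009 ] head 4.0 | delta tool [ 0.0005 -0.0003  0.001 ] turn 0.000
```

View pics/c3.png

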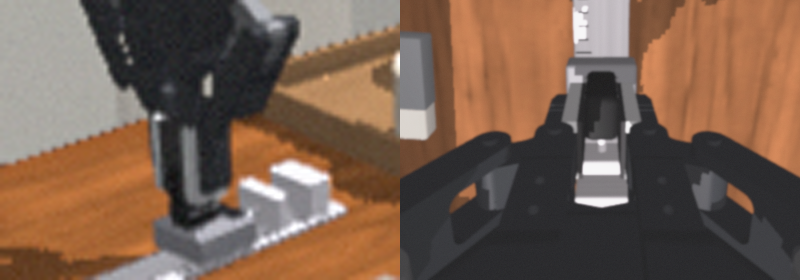

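```bash
python3 drive.py '[[[0.005,0,0,0],[0.012,0,0,0],[0.012,0,0,0],[0.012,0,0,0],[0.012,0,0,0],[0.012,0,0,0],[0.01,0,0,0],[0,0,0,0]]]'; python3 drive.py '[[[0.002,0,0,0],[0.002,0,0,0],[0.002,0,0,0],[0,0,0,0]]]';python3 drive.py '[[[0.001,0,0,0],[0.001,0,0,0],[0,0,0,0]]]'; python3 - <<'E'
from m import *
print(r.grasp_offset); to(.5302,.0766,.008,4)
E
```

```text
time_s: 5.62
tool_pos: [0.4535, 0.0712, 0.0089]
ee_rot: [-0.001, -0.035, 0.999, -0.0]
contact_force: [-2.8, -1.7, 6.8]
grip_width: 0.156
gripper_force: 33.5
time_s: 5.95
tool_pos: [0.45, 0.0709, 0.0089]
ee_rot: [0.0, -0.035, 0.999, -0.0]
contact_force: [2.8, -2.9, 5.5]
grip_width: 0.152
gripper_force: 33.3
time_s: 6.2
tool_pos: [0.4497, 0.0709, 0.009]
ee_rot: [0.002, -0.035, 0.999, -0.0]
contact_force: [6.1, -3.4, -0.7]
grip_width: 0.155
gripper_force: 32.5
0.0187
t 6.2 pos [0.4497 0.0709 0.009 ] head 4.0 | delta tool [-0.0807  0.0001  0.0013] turn -0.000
```

```bash
python3 drive.py '[[[-0.0015,0,0,0],[0,0,0,0],[0,0,0,0],[0,0,0,0]]]' 0.5; python3 drive.py '[[[0,0,-0.03,0],[0,0,-0.04,0],[0,0.04,-0.02,0],[0,0.04,0,0],[0,0,0,0],[0,0,0,0]]]'; python3 - <<'E'
from m import *
im,p=img("wrist"); 
for c in H: print(c,[t for t in tag(im,p,c,s=120,area=300)])
to(.4645,-.0517,.09,5.5)
E
```

```text
time_s: 6.53
tool_pos: [0.448, 0.0715, 0.0083]
ee_rot: [-0.001, -0.035, 0.999, 0.0]
contact_force: [0.2, -0.2, -0.0]
grip_width: 0.501
gripper_force: 0.0
time_s: 7.03
tool_pos: [0.4429, 0.151, 0.0975]
ee_rot: [-0.0, -0.038, 0.999, 0.001]
contact_force: [-0.7, -0.8, -0.4]
grip_width: 0.502
gripper_force: 0.0
blue [(array([472.2, -48.7]), 69.0, 41.5, 6.6, array([ 54.5, 251.3]), np.int32(4646))]
yellow [(array([509.9, 267.7]), 23.8, 20.8, -34.3, array([459.6, 325.7]), np.int32(334))]
red []
t 7.1 pos [0.4428 0.1489 0.097 ] head 4.2 | delta tool [-0.0071 -0.2016  0.007 ] turn -0.023
```

```bash
python3 drive.py '[[[-0.0015,-0.04,0,0],[-0.0015,-0.04,0,0],[-0.0015,-0.04,0,0],[-0.0015,-0.04,0,0],[-0.001,-0.0406,0,-0.023],[0,0,0.03,0],[0,0,0.03,0],[0,0,0,0]]]' 0.6; python3 drive.py '[[[0,0,0.02,0],[0,0,0.015,0],[0,0,0.01,0],[0,0,0,0]]]'; python3 - <<'E'
from m import *
im,p=img("wrist"); print(tag(im,p,"blue",s=120))
to(.4645,-.0517,.0,5.5)
E
```

```text
time_s: 7.75
tool_pos: [0.4599, -0.0536, 0.0331]
ee_rot: [-0.005, -0.045, 0.999, -0.0]
contact_force: [-0.4, 0.5, -0.3]
grip_width: 0.599
gripper_force: 0.0
time_s: 8.08
tool_pos: [0.4631, -0.0516, -0.0087]
ee_rot: [-0.002, -0.046, 0.999, -0.0]
contact_force: [0.5, 0.2, -0.1]
grip_width: 0.598
gripper_force: 0.0
[(array([471.9, -52.1]), 70.9, 34.2, 5.8, array([320. , 308.3]), np.int32(9939))]
t 8.1 pos [ 0.4639 -0.0516 -0.0078] head 5.3 | delta tool [-0.0006 -0.0001 -0.0078] turn -0.003
```

```bash
python3 drive.py '[[[0,0,0.004,0],[0,0,0.004,0],[0,0,0,0]]]'; python3 drive.py '[[[0,0,0.003,0],[0,0,0,0],[0,0,0,0]]]';python3 drive.py '[[[0,0,0.003,0],[0,0,0,0],[0,0,0,0]]]'
```

```text
time_s: 8.38
tool_pos: [0.4649, -0.0513, -0.0156]
ee_rot: [0.0, -0.047, 0.999, 0.0]
contact_force: [0.3, -0.3, 0.5]
grip_width: 0.602
gripper_force: 0.0
time_s: 8.63
tool_pos: [0.4647, -0.0513, -0.0186]
ee_rot: [-0.0, -0.047, 0.999, 0.0]
contact_force: [0.6, 0.7, 0.0]
grip_width: 0.6
gripper_force: 0.0
time_s: 8.88
tool_pos: [0.4646, -0.0513, -0.0218]
ee_rot: [-0.0, -0.047, 0.999, 0.0]
contact_force: [-0.3, -0.4, 0.3]
grip_width: 0.6
gripper_force: 0.0
```

```bash
python3 drive.py '[[[0,0,0.003,0],[0,0,0,0],[0,0,0,0]]]'; python3 drive.py '[[[0,0,0.003,0],[0,0,0,0],[0,0,0,0]]]';python3 drive.py '[[[0,0,0,0],[0,0,0,0],[0,0,0,0],[0,0,0,0],[0,0,0,0]]]' 0.2 30
```

```text
time_s: 9.13
tool_pos: [0.4646, -0.0513, -0.0248]
ee_rot: [-0.0, -0.047, 0.999, 0.0]
contact_force: [-0.4, -0.9, 0.7]
grip_width: 0.601
gripper_force: 0.0
time_s: 9.38
tool_pos: [0.4646, -0.0513, -0.0278]
ee_rot: [-0.0, -0.047, 0.999, 0.0]
contact_force: [-0.3, -0.5, -0.5]
grip_width: 0.6
gripper_force: 0.0
time_s: 9.8
tool_pos: [0.4662, -0.0518, -0.0263]
ee_rot: [0.001, -0.046, 0.999, -0.0]
contact_force: [-2.6, -0.6, 17.5]
grip_width: 0.391
gripper_force: 35.2
```

```bash
python3 drive.py '[[[0,0,-0.02,0],[0,0,-0.03,0],[0,0,-0.03,0],[0,0,0,0]]]'; python3 - <<'E'
from m import *
to(.5391,.0772,-.01,4)
E
```

```text
time_s: 10.13
tool_pos: [0.4679, -0.0517, 0.0566]
ee_rot: [0.004, -0.046, 0.999, 0.0]
contact_force: [1.4, -0.0, 0.1]
grip_width: 0.38
gripper_force: 31.4
t 10.1 pos [ 0.4679 -0.0517  0.0566] head 5.3 | delta tool [-0.0823  0.1218  0.0672] turn 0.023
```

```bash
python3 drive.py '[[[-0.0208,0.0305,0,0],[-0.0208,0.0305,0,0],[-0.0208,0.0305,0,0],[-0.0208,0.0305,0,0.023],[0,0,0.02,0],[0,0,0.015,0],[0,0,0,0],[0,0,0,0]]]'; python3 - <<'E'
from m import *
to(.5391,.0772,-.018,4)
im,p=img("wrist"); print(tag(im,p,"blue",s=120,z=.06)[:2])
cv2.imwrite("pics/pre.png",im[180:480,120:520,::-1])
E
```

```text
time_s: 10.8
tool_pos: [0.5351, 0.0774, 0.0165]
ee_rot: [-0.001, -0.035, 0.999, -0.0]
contact_force: [-0.5, -0.2, -0.0]
grip_width: 0.388
gripper_force: 31.3
t 10.8 pos [0.5351 0.0774 0.0165] head 4.0 | delta tool [-0.004  -0.0004  0.0345] turn 0.000
[(array([538.6,  77. ]), 68.9, 33.4, 4.9, array([321.3, 321.9]), np.int32(12500))]
```

View pics/pre.png

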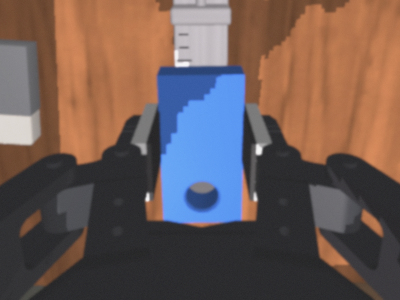

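```bash
python3 drive.py '[[[-0.004,0,0.01,0],[0,0,0.01,0],[0,0,0.006,0],[0,0,0.004,0],[0,0,0,0]]]'; python3 drive.py '[[[0,0,0.003,0],[0,0,0,0],[0,0,0,0]]]'; python3 drive.py '[[[0,0,0.003,0],[0,0,0,0],[0,0,0,0]]]'
```

```text
time_s: 11.27
tool_pos: [0.5393, 0.0778, -0.0138]
ee_rot: [-0.001, -0.035, 0.999, -0.0]
contact_force: [-0.5, 0.5, 0.8]
grip_width: 0.386
gripper_force: 31.3
time_s: 11.52
tool_pos: [0.5402, 0.0782, -0.0156]
ee_rot: [0.0, -0.035, 0.999, 0.0]
contact_force: [-0.6, -0.1, -0.4]
grip_width: 0.392
gripper_force: 18.5
time_s: 11.77
tool_pos: [0.5402, 0.0781, -0.0187]
ee_rot: [-0.0, -0.035, 0.999, -0.0]
contact_force: [-0.1, 0.4, -0.5]
grip_width: 0.387
gripper_force: 36.5
```

```bash
python3 drive.py '[[[0,0,0.002,0],[0,0,0,0],[0,0,0,0]]]'; python3 drive.py '[[[0,0,0.002,0],[0,0,0,0],[0,0,0,0]]]'; python3 - <<'E'
from m import *
to(.5391,.0772,-.022,4)
im,p=img("wrist"); print(tag(im,p,"blue",s=120,z=.016)[:2])
E
```

```text
time_s: 12.02
tool_pos: [0.5401, 0.0782, -0.0208]
ee_rot: [-0.0, -0.035, 0.999, -0.0]
contact_force: [-0.6, -0.7, 0.2]
grip_width: 0.387
gripper_force: 36.5
time_s: 12.27
tool_pos: [0.5405, 0.0782, -0.0222]
ee_rot: [0.0, -0.035, 0.999, 0.0]
contact_force: [-1.6, 0.2, 5.5]
grip_width: 0.384
gripper_force: 37.2
t 12.3 pos [ 0.5405  0.0782 -0.0222] head 4.0 | delta tool [ 0.0014 -0.0009 -0.0002] turn 0.000
[(array([546.8,  78. ]), 72.1, 34.8, 5.0, array([321.3, 321.8]), np.int32(12545))]
```

```bash
python3 drive.py '[[[0,0,0,0],[0,0,0,0],[0,0,0,0]]]' 0.6; python3 drive.py '[[[0,0,-0.03,0],[0,0,-0.04,0],[0.03,0,0,0],[0.03,0,0,0],[0.03,0,0,0],[0,0,0,0],[0,0,0,0],[0,0,0,0]]]'; python3 - <<'E'
from m import *
to(.4497,.0709,.009,4)
im,p=img("wrist"); print(tag(im,p,"blue",s=120,z=.016)[:2])
E
```

```text
time_s: 12.57
tool_pos: [0.5402, 0.0782, -0.0228]
ee_rot: [-0.0, -0.035, 0.999, -0.0]
contact_force: [-1.0, 0.4, -0.4]
grip_width: 0.602
gripper_force: 0.0
time_s: 13.23
tool_pos: [0.4513, 0.0721, 0.0476]
ee_rot: [0.001, -0.035, 0.999, 0.0]
contact_force: [0.5, 0.4, -0.5]
grip_width: 0.603
gripper_force: 0.0
t 13.2 pos [0.4513 0.0721 0.0476] head 4.0 | delta tool [ 0.0018 -0.0011  0.0386] turn 0.001
[(array([532.4,  76.9]), 49.1, 33.7, 5.2, array([320.8, 374.4]), np.int32(3155))]
```

```bash
python3 drive.py '[[[0.0018,-0.0011,0.02,0],[0,0,0.0186,0],[0,0,0,0],[0,0,0,0]]]'; python3 drive.py '[[[0,0,0,0],[0,0,0,0],[0,0,0,0],[0,0,0,0],[0,0,0,0],[0,0,0,0]]]' 0 30; python3 - <<'E'
from m import *
to(.4497+.0285*.9976,.0709+.0285*.07,.009,4)
E
```

```text
time_s: 13.62
tool_pos: [0.449, 0.0703, 0.0082]
ee_rot: [-0.001, -0.035, 0.999, -0.0]
contact_force: [0.8, 0.0, 1.2]
grip_width: 0.6
gripper_force: 0.0
time_s: 14.12
tool_pos: [0.4496, 0.0709, 0.0096]
ee_rot: [0.001, -0.035, 0.999, 0.0]
contact_force: [0.1, 0.5, 6.1]
grip_width: 0.156
gripper_force: 32.5
t 14.1 pos [0.4496 0.0709 0.0096] head 4.0 | delta tool [-0.0286  0.      0.0006] turn 0.001
```

```bash
python3 drive.py '[[[-0.005,0,0,0],[-0.006,0,0,0],[-0.006,0,0,0],[-0.005,0,0,0],[-0.003,0,0,0],[0,0,0,0],[0,0,0,0]]]'; python3 drive.py '[[[-0.001,0,0,0],[0,0,0,0],[0,0,0,0]]]';  python3 drive.py '[[[-0.001,0,0,0],[0,0,0,0],[0,0,0,0]]]'; python3 - <<'E'
from m import *
to(.4497+.0285*.9976,.0709+.0285*.07,.009,4)
E
```

```text
time_s: 14.7
tool_pos: [0.4746, 0.0727, 0.0096]
ee_rot: [0.001, -0.035, 0.999, 0.0]
contact_force: [0.2, 0.2, 6.5]
grip_width: 0.152
gripper_force: 32.5
time_s: 14.95
tool_pos: [0.4749, 0.0727, 0.0095]
ee_rot: [0.0, -0.035, 0.999, 0.0]
contact_force: [-2.3, 0.0, 8.5]
grip_width: 0.153
gripper_force: 32.8
time_s: 15.2
tool_pos: [0.4757, 0.0728, 0.0096]
ee_rot: [0.0, -0.035, 0.999, 0.0]
contact_force: [-2.8, 0.0, 9.5]
grip_width: 0.153
gripper_force: 32.8
t 15.2 pos [0.4757 0.0728 0.0096] head 4.0 | delta tool [-0.0024 -0.0001  0.0006] turn 0.001
```

```bash
python3 drive.py '[[[-0.001,0,-0.0005,0],[0,0,0,0],[0,0,0,0]]]'; python3 drive.py '[[[-0.001,0,0,0],[0,0,0,0],[0,0,0,0]]]';  python3 - <<'E'
from m import *
to(.4497+.0285*.9976,.0709+.0285*.07,.009,4)
im,p=img("wrist","sh1"); cv2.imwrite("pics/sh1c.png",im[200:480,160:480,::-1])
E
```

```text
time_s: 15.45
tool_pos: [0.476, 0.0728, 0.0095]
ee_rot: [-0.001, -0.035, 0.999, 0.0]
contact_force: [-3.2, 0.2, 7.4]
grip_width: 0.153
gripper_force: 32.5
time_s: 15.7
tool_pos: [0.477, 0.0729, 0.0096]
ee_rot: [-0.001, -0.035, 0.999, 0.0]
contact_force: [-4.8, -0.4, 7.0]
grip_width: 0.156
gripper_force: 32.7
t 15.7 pos [0.477  0.0729 0.0096] head 4.0 | delta tool [-0.0012 -0.0001  0.0006] turn 0.001
```

View pics/sh1c.png

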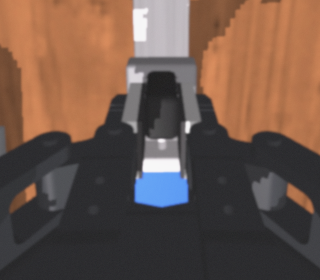

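```bash
python3 drive.py '[[[-0.001,0,0,0],[0,0,0,0],[0,0,0,0]]]'; python3 drive.py '[[[-0.0005,0,0,0],[0,0,0,0],[0,0,0,0]]]';  python3 - <<'E'
from m import *
to(.4497+.0285*.9976,.0709+.0285*.07,.009,4)
E
```

```text
time_s: 16.0
tool_pos: [0.4777, 0.0729, 0.0095]
ee_rot: [-0.001, -0.035, 0.999, 0.0]
contact_force: [-4.3, 0.7, 8.9]
grip_width: 0.151
gripper_force: 32.8
time_s: 16.25
tool_pos: [0.4779, 0.073, 0.0095]
ee_rot: [-0.001, -0.035, 0.999, 0.0]
contact_force: [-5.6, 0.9, 9.9]
grip_width: 0.153
gripper_force: 32.9
t 16.2 pos [0.4779 0.073  0.0095] head 4.0 | delta tool [-0.0002 -0.0001  0.0005] turn 0.001
```

```bash
python3 drive.py '[[[-0.0003,0,0,0],[0,0,0,0],[0,0,0,0],[0,0,0,0]]]'; python3 drive.py '[[[0.004,0,0,0],[0.008,0,0,0],[0.01,0,0,0],[0.006,0,0,0],[0.002,0,0,0],[0,0,0,0],[0,0,0,0]]]'; python3 - <<'E'
from m import *
to(.4497,.0709,.009,4)
im,p=img("wrist"); print(tag(im,p,"blue",s=120,z=.016)[:2])
E
```

```text
time_s: 16.58
tool_pos: [0.478, 0.073, 0.0095]
ee_rot: [-0.001, -0.035, 0.999, 0.0]
contact_force: [-5.4, -0.3, 10.4]
grip_width: 0.155
gripper_force: 33.0
time_s: 17.17
tool_pos: [0.4495, 0.0708, 0.0095]
ee_rot: [0.0, -0.035, 0.999, 0.0]
contact_force: [1.7, 0.7, 7.1]
grip_width: 0.154
gripper_force: 32.6
t 17.2 pos [0.4495 0.0708 0.0095] head 4.0 | delta tool [-0.0002  0.0001  0.0005] turn 0.001
[(array([517.2,  74.9]), 28.4, 7.8, -85.9, array([321. , 398.9]), np.int32(560))]
```

```bash
python3 drive.py '[[[0,0,0,0],[0,0,0,0],[0,0,0,0],[0,0,-0.02,0],[0,0,-0.03,0],[0,0,-0.02,0],[0,0,0,0]]]' 0.6; python3 drive.py '[[[-0.033,0,0,0],[-0.033,0,0,0],[-0.0315,0,0,0],[0,0,0,0],[0,0,0,0],[0,0,0,0]]]'; python3 - <<'E'
from m import *
im,p=img("wrist"); print(tag(im,p,"blue",s=120,z=.016)[:2])
to(.5471,.0778,-.023,4)
E
```

```text
time_s: 17.8
tool_pos: [0.4513, 0.0709, 0.082]
ee_rot: [0.002, -0.035, 0.999, 0.001]
contact_force: [-0.1, -0.6, -0.5]
grip_width: 0.594
gripper_force: 0.0
time_s: 18.3
tool_pos: [0.545, 0.077, 0.078]
ee_rot: [-0.002, -0.035, 0.999, -0.0]
contact_force: [-0.7, -0.6, 0.5]
grip_width: 0.597
gripper_force: 0.0
[(array([554.1,  78.3]), 68.8, 34.0, 4.1, array([323.2, 254.5]), np.int32(4488))]
t 18.4 pos [0.5448 0.0771 0.0782] head 4.0 | delta tool [-0.0027  0.0006  0.1012] turn 0.000
```

```bash
python3 drive.py '[[[-0.002,0.0007,0.03,0],[0,0,0.03,0],[0,0,0.025,0],[0,0,0.01,0],[0,0,0.005,0],[0,0,0,0]]]'; python3 drive.py '[[[0,0,0,0],[0,0,0,0],[0,0,0,0],[0,0,0,0],[0,0,0,0]]]' 0.2 30;  python3 drive.py '[[[0,0,-0.01,0],[0,0,-0.02,0],[0,0,-0.03,0],[0,0,-0.035,0],[0,0,-0.035,0],[0,0,-0.03,0],[0,0,0,0],[0,0,0,0]]]'; python3 - <<'E'
from m import *
im,p=img("wrist"); print(tag(im,p,"blue",s=120,z=.016)[:2])
for c in("yellow","red"): print(c,tag(im,p,c,s=120)[:3])
v=(.6374,-.1987,-.3349)
print("c80",pegpt(v,(-.08,0,0)),"tip",pegpt(v,(0,0,.055))); to(0.6,-.2,.15,-19.2)
E
```

```text
time_s: 18.85
tool_pos: [0.5477, 0.0781, -0.0212]
ee_rot: [-0.001, -0.035, 0.999, -0.0]
contact_force: [-0.5, -0.6, 0.3]
grip_width: 0.6
gripper_force: 0.0
time_s: 19.27
tool_pos: [0.5496, 0.0784, -0.0193]
ee_rot: [0.001, -0.035, 0.999, 0.0]
contact_force: [-0.7, -0.9, 7.4]
grip_width: 0.387
gripper_force: 30.9
time_s: 19.93
tool_pos: [0.5503, 0.0788, 0.142]
ee_rot: [0.003, -0.035, 0.999, 0.001]
contact_force: [0.7, 0.0, -1.7]
grip_width: 0.388
gripper_force: 30.1
[(array([644.6,  84.9]), 156.7, 77.4, 4.1, array([321. , 314.9]), np.int32(12092))]
yellow [(array([ 463.4, -129.2]), 61.6, 35.7, 21.7, array([67. , 95.3]), np.int32(436)), (array([ 479.5, -123.2]), 16.7, 15.1, -85.9, array([ 74.1, 117.8]), np.int32(126)), (array([590.5, 239.6]), 23.4, 13.4, 2.7, array([495.6, 277.2]), np.int32(115))]
red [(array([ 485.7, -176. ]), 33.5, 14.9, -10.0, array([  6.5, 122.9]), np.int32(487)), (array([610.8, 241.2]), 15.3, 13.2, -89.1, array([491.9, 297.4]), np.int32(188))]
c80 [ 0.60124336 -0.18611716  0.04257699] tip [ 0.62573299 -0.19463978  0.13613244]
t 20.0 pos [0.5489 0.0786 0.1402] head 4.0 | delta tool [-0.0314 -0.2815 -0.01  ] turn 0.406
```

```bash
python3 - <<'E'
from m import *
v=(.6374,-.1987,-.3349); c=pegpt(v,(-.085,0,0)); h=np.array([np.cos(v[2]),np.sin(v[2])])
t=c[:2]-.0405*h; print(c,t); to(*t,.05,np.degrees(v[2]))
E
```

```text
[ 0.59762593 -0.18485827  0.03936305] [ 0.55937598 -0.17154694]
t 20.0 pos [0.5489 0.0786 0.1402] head 4.0 | delta tool [ 0.0073 -0.2504  0.09  ] turn 0.405
```

```bash
python3 drive.py '[[[0.001,-0.0357,0,0],[0.001,-0.0357,0,0],[0.001,-0.0357,0,0],[0.001,-0.0357,0,0],[0.001,-0.0357,0,0],[0.001,-0.0357,0,0],[0.001,-0.0362,0,0],[0,0,0,0.1]]]' - 25; python3 drive.py '[[[0,0,0,0.1],[0,0,0.02,0.1],[0,0,0.03,0.105],[0,0,0.03,0],[0,0,0,0],[0,0,0,0]]]'; python3 - <<'E'
from m import *
to(.5594,-.1715,.03,-19.2)
im,p=img("wrist","t1")
E
```

```text
time_s: 20.65
tool_pos: [0.5567, -0.1819, 0.1385]
ee_rot: [-0.001, 0.02, 1.0, -0.002]
contact_force: [-0.8, -1.4, -0.4]
grip_width: 0.385
gripper_force: 30.1
time_s: 21.15
tool_pos: [0.557, -0.1715, 0.0572]
ee_rot: [-0.003, 0.166, 0.986, -0.0]
contact_force: [-0.9, -0.1, 0.1]
grip_width: 0.39
gripper_force: 30.1
t 21.1 pos [ 0.557  -0.1715  0.0572] head -19.2 | delta tool [-0.0024  0.0008  0.0272] turn 0.001
```

```bash
python3 drive.py '[[[-0.0015,0.0005,0.015,0],[0,0,0.015,0],[0,0,0.008,0],[0,0,0.004,0],[0,0,0.004,0],[0,0,0,0]]]'; python3 drive.py '[[[0,0,0.004,0],[0,0,0.004,0],[0,0,0,0]]]'; python3 drive.py '[[[0,0,0.004,0],[0,0,0.004,0],[0,0,0,0]]]';  python3 - <<'E'
from m import *
to(.5594,-.1715,.0,-19.2)
E
```

```text
time_s: 21.7
tool_pos: [0.5609, -0.1719, 0.014]
ee_rot: [-0.0, 0.167, 0.986, 0.0]
contact_force: [-3.8, 0.6, 4.2]
grip_width: 0.386
gripper_force: 31.3
time_s: 21.95
tool_pos: [0.5607, -0.1718, 0.0063]
ee_rot: [-0.0, 0.167, 0.986, 0.0]
contact_force: [-3.9, 1.9, 5.8]
grip_width: 0.39
gripper_force: 33.2
time_s: 22.2
tool_pos: [0.5613, -0.172, -0.0016]
ee_rot: [0.0, 0.167, 0.986, 0.0]
contact_force: [-4.2, 1.2, 4.5]
grip_width: 0.386
gripper_force: 34.8
t 22.2 pos [ 0.5613 -0.172  -0.0016] head -19.2 | delta tool [ 0.0019 -0.0001 -0.0016] turn 0.000
```

```bash
python3 drive.py '[[[0,0,0.004,0],[0,0,0.004,0],[0,0,0,0],[0,0,0,0]]]'; python3 drive.py '[[[0.01,0,-0.02,0],[0,0,-0.03,0],[0,0,-0.03,0],[0,0,-0.03,0],[0,0,0,0],[0,0,0,0]]]';  python3 - <<'E'
from m import *
to(.5594,-.1715,.0,-19.2)
b,p=img("scene","sc2"); o,R=st(); q=proj(p,o["tool_pos"]+[0,0,.029]); print(q)
u,w=int(q[0]),int(q[1]); c=cv2.resize(b[w-60:w+60,u-50:u+110],(800,600),interpolation=cv2.INTER_CUBIC); cv2.imwrite("pics/sc2c.png",c[:,:,::-1]); print(u,w)
E
```

```text
time_s: 22.53
tool_pos: [0.5622, -0.1724, -0.009]
ee_rot: [0.001, 0.167, 0.986, 0.0]
contact_force: [-2.2, 1.5, 5.1]
grip_width: 0.388
gripper_force: 36.2
time_s: 23.03
tool_pos: [0.5534, -0.1692, 0.102]
ee_rot: [0.003, 0.167, 0.986, 0.0]
contact_force: [-1.0, 0.7, -1.3]
grip_width: 0.385
gripper_force: 35.6
t 23.0 pos [ 0.5534 -0.1692  0.102 ] head -19.2 | delta tool [-0.0059 -0.0004  0.1021] turn 0.000
[355.24785503 225.05974317]
355 225
```

View pics/sc2c.png

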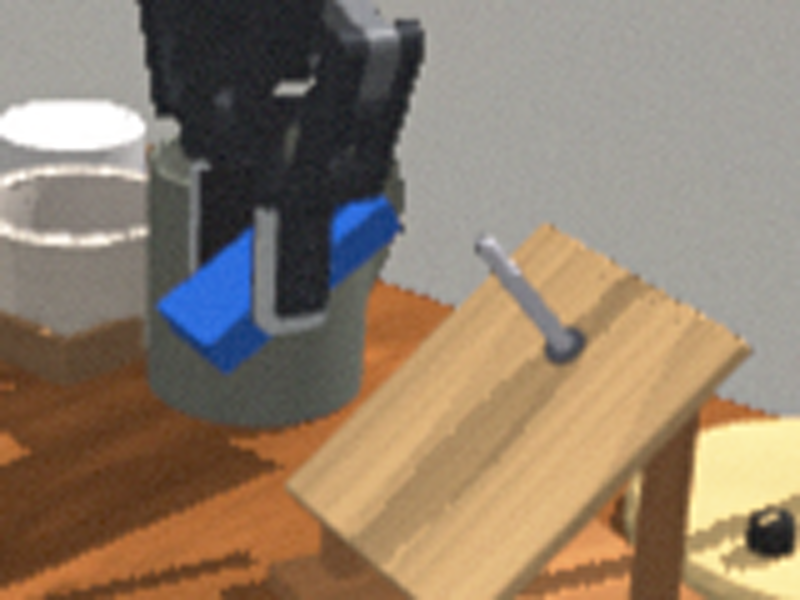

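```bash
cat >> m.py <<'E'
BV=(.6374,-.1987,-.3349)
def eye(d,th,h=.030):                  # eye in world for grip-to-eye distance d, tilt th deg
    o,R=st(); a=np.radians(th); return o["tool_pos"]+np.array([0,0,h])+d*np.cos(a)*-R[:,0]*[1,1,0]+[0,0,d*np.sin(a)]
def pegto(d,th,s,h=.030):              # delta in tool axes bringing the eye to height s on the peg axis
    o,R=st(); D=R.T@(pegpt(BV,(0,0,s))-eye(d,th,h)); print("s",s,"delta",D.round(4)); return D
E
python3 - <<'E'
from m import *
im,p=img("wrist"); m=mask(im,"blue",110)
cs,hi=cv2.findContours(m,cv2.RETR_CCOMP,cv2.CHAIN_APPROX_NONE)
for c,h in zip(cs,hi[0]):
    if cv2.contourArea(c)>30: print(h[3]>=0,cv2.contourArea(c),cv2.boundingRect(c))
for th in(30,34,38):
    e=eye(.0275,th); a=np.radians(th); o,R=st(); n=R[:,0]*np.sin(a)+[0,0,np.cos(a)]
    print(th,"eye",e,"px top rim",proj(p,e+.006*n),"bottom",proj(p,e-.006*n))
    for f in(.0405,-.0275): 
        for y in(.017,-.017): print("  corner",f,y,proj(p,eye(f,th)+.006*n+y*R[:,1]).round(0))
cv2.imwrite("pics/t2.png",cv2.resize(im[180:480,180:460,::-1],None,fx=2,fy=2))
pegto(.0275,34,.075)
E
```

```text
False 13009.0 (277, 247, 89, 160)
True 1071.0 (303, 364, 37, 39)
30 eye [ 0.57380357 -0.17623489  0.14303485] px top rim [323.26920032 372.14429439] bottom [323.07713523 368.78088897]
  corner 0.0405 0.017 [367. 408.]
  corner 0.0405 -0.017 [280. 408.]
  corner -0.0275 0.017 [362. 238.]
  corner -0.0275 -0.017 [284. 238.]
34 eye [ 0.57284281 -0.17590088  0.14466266] px top rim [323.30171244 371.41874927] bottom [323.10656792 370.16312894]
  corner 0.0405 0.017 [368. 408.]
  corner 0.0405 -0.017 [279. 408.]
  corner -0.0275 0.017 [362. 239.]
  corner -0.0275 -0.017 [285. 238.]
38 eye [ 0.57177713 -0.1755304   0.14621554] px top rim [323.33408298 370.30429762] bottom [323.13688336 371.24458219]
  corner 0.0405 0.017 [369. 407.]
  corner 0.0405 -0.017 [278. 407.]
  corner -0.0275 0.017 [361. 239.]
  corner -0.0275 -0.017 [285. 239.]
s 0.075 delta [-0.0433 -0.0003 -0.0068]
```

View pics/t2.png

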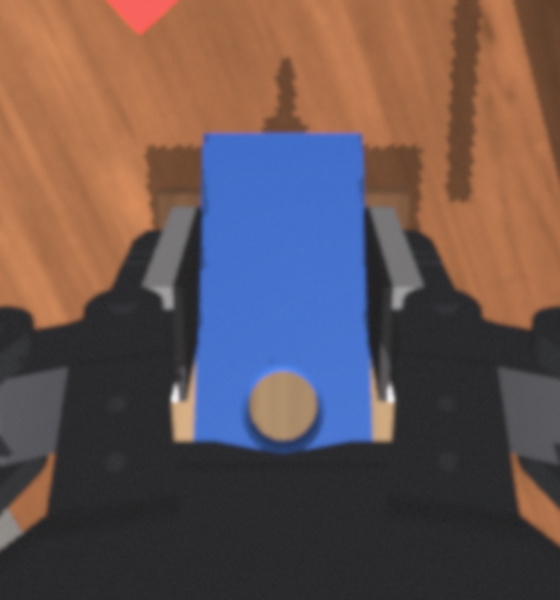

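```bash
python3 drive.py '[[[-0.013,-0.0002,-0.0046,0],[-0.013,-0.0001,0,0],[-0.014,0,0,0],[0,0,0,0],[0,0,0,0],[0,0,0,0],[0,0,0,0]]]'; python3 - <<'E'
from m import *
for s in(.075,.06,.045,.03): pegto(.0315,34,s)
E
```

```text
time_s: 23.72
tool_pos: [0.5879, -0.1818, 0.1031]
ee_rot: [-0.001, 0.167, 0.986, 0.0]
contact_force: [-0.2, 0.0, -0.6]
grip_width: 0.39
gripper_force: 35.6
s 0.075 delta [-0.001   0.0003 -0.0007]
s 0.06 delta [-0.0107  0.0003  0.0108]
s 0.045 delta [-0.0203  0.0003  0.0222]
s 0.03 delta [-0.03    0.0003  0.0337]
```

```bash
python3 drive.py '[[[-0.0057,0.0003,0.005,0],[-0.005,0,0.0058,0],[0,0,0,0],[0,0,0,0]]]'; python3 drive.py '[[[-0.0032,0,0.0038,0],[-0.0032,0,0.0038,0],[-0.0032,0,0.0038,0],[0,0,0,0]]]'; python3 drive.py '[[[-0.0032,0,0.0038,0],[-0.0032,0,0.0038,0],[0,0,0,0],[0,0,0,0]]]';  python3 - <<'E'
from m import *
pegto(.0315,34,.03)
b,p=img("scene"); c=cv2.resize(b[165:285,305:465],(800,600),interpolation=cv2.INTER_CUBIC); cv2.imwrite("pics/sc3c.png",c[:,:,::-1])
E
```

```text
time_s: 24.05
tool_pos: [0.5992, -0.1853, 0.0923]
ee_rot: [-0.001, 0.167, 0.986, -0.0]
contact_force: [-0.6, -0.0, 0.8]
grip_width: 0.385
gripper_force: 35.6
time_s: 24.38
tool_pos: [0.6086, -0.1885, 0.0807]
ee_rot: [-0.0, 0.167, 0.986, -0.0]
contact_force: [-0.4, 0.4, -0.6]
grip_width: 0.388
gripper_force: 35.6
time_s: 24.72
tool_pos: [0.6144, -0.1906, 0.0737]
ee_rot: [-0.0, 0.167, 0.986, -0.0]
contact_force: [0.1, 0.1, 0.3]
grip_width: 0.39
gripper_force: 35.6
s 0.03 delta [-0.002  -0.0001  0.0043]
```

```bash
python3 drive.py '[[[0,0.004,0,0],[0,0.003,0,0],[0,0,0,0],[0,0,0,0]]]'; python3 drive.py '[[[0,-0.007,0,0],[0,-0.005,0,0],[0,0,0,0],[0,0,0,0]]]'; python3 drive.py '[[[0,0.005,0,0],[0,0,0,0]]]'
```

```text
time_s: 25.1
tool_pos: [0.6157, -0.1867, 0.0742]
ee_rot: [-0.0, 0.168, 0.986, -0.002]
contact_force: [-1.1, -5.8, -0.9]
grip_width: 0.383
gripper_force: 35.5
time_s: 25.43
tool_pos: [0.6134, -0.1936, 0.0741]
ee_rot: [0.0, 0.166, 0.986, 0.001]
contact_force: [1.4, 3.9, -0.1]
grip_width: 0.39
gripper_force: 35.7
time_s: 25.6
tool_pos: [0.6148, -0.1898, 0.074]
ee_rot: [0.0, 0.166, 0.986, 0.0]
contact_force: [0.3, 0.3, 0.4]
grip_width: 0.386
gripper_force: 35.6
```

```bash
python3 drive.py '[[[0,0,0,0],[0,0,0,0],[0,0,0,0],[0,0,0,0]]]' 0.65; python3 drive.py '[[[0,0,-0.02,0],[0,0,-0.03,0],[0,0,-0.03,0],[0.03,0,0,0],[0.04,0,0,0],[0.03,0,0,0],[0,0,0,0],[0,0,0,0]]]'; python3 - <<'E'
from m import *
im,p=img("wrist"); 
for c in H: print(c,tag(im,p,c,s=120,area=150))
b,p=img("scene"); print([proj(p,pegpt(BV,q)).round(0) for q in((-.021,0,.012),(0,0,0))]); print(tag(b,p,"blue",s=100,z=.08))
im,p=img("top"); 
for c in H: print(c,tag(im,p,c,s=120,area=150))
c=cv2.resize(b[165:285,305:465],(800,600),interpolation=cv2.INTER_CUBIC); cv2.imwrite("pics/sc4c.png",c[:,:,::-1])
to(.4634,-.1273,.05,22)
E
```

```text
time_s: 25.93
tool_pos: [0.6143, -0.191, 0.0741]
ee_rot: [0.0, 0.167, 0.986, -0.0]
contact_force: [0.1, 0.1, -0.5]
grip_width: 0.648
gripper_force: 0.0
time_s: 26.6
tool_pos: [0.5187, -0.1573, 0.1543]
ee_rot: [-0.0, 0.167, 0.986, 0.001]
contact_force: [-0.3, 0.2, -0.2]
grip_width: 0.65
gripper_force: 0.0
blue [(array([ 676.6, -212.5]), 70.8, 43.0, -19.1, array([321.2, 376.9]), np.int32(2308))]
yellow [(array([ 413. , -135.4]), 60.3, 34.6, 22.4, array([297.3,  84.8]), np.int32(529))]
red [(array([ 476.9, -203.1]), 54.1, 37.5, 22.6, array([256.5, 190.6]), np.int32(2486))]
[array([405., 240.]), array([418., 235.])]
[(array([ 650.8, -191.3]), 160.2, 37.8, 18.6, array([405.1, 243.4]), np.int32(778))]
blue []
yellow [(array([645.7, 282.6]), 55.0, 47.2, -67.6, array([109.6, 201.4]), np.int32(440))]
red [(array([674.7, 292. ]), 39.1, 23.7, -83.2, array([107.2, 185.2]), np.int32(197))]
t 26.8 pos [ 0.5214 -0.1581  0.1544] head -19.2 | delta tool [0.065  0.0101 0.1043] turn -0.719
```

View pics/sc4c.png

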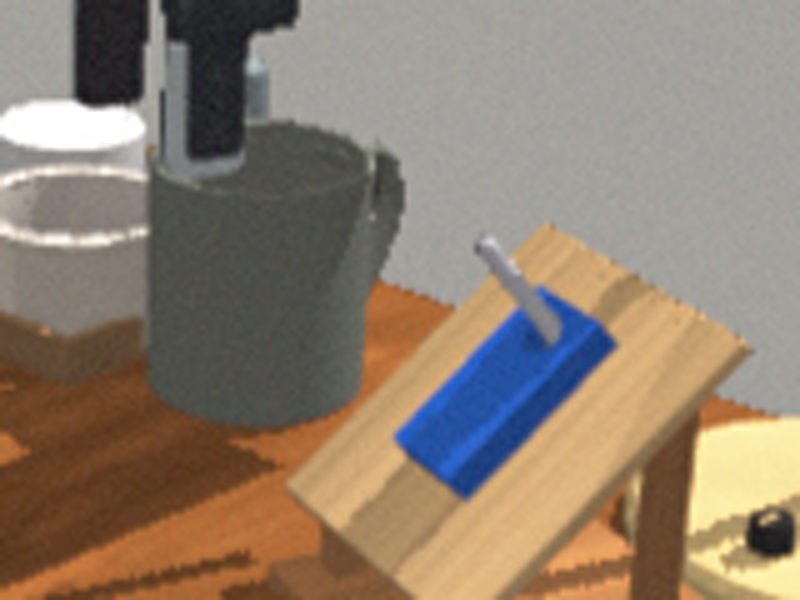

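```bash
python3 - <<'E'
from m import *
to(.413,-.1354,.06,22.4)
E
python3 drive.py '[[[0.035,0.003,0.03,0],[0.035,0.003,0.03,0],[0.035,0.003,0.02,0],[0,0,0,-0.12],[0,0,0,-0.12],[0,0,0,-0.12],[0,0,0,-0.12],[0,0,0,-0.12]]]'; python3 drive.py '[[[0,0,0,-0.12],[0,0,0,0],[0,0,0,0],[0,0,0,0]]]' 0.6; python3 - <<'E'
from m import *
im,p=img("wrist"); 
print(tag(im,p,"yellow",s=120,area=150))
to(.413,-.1354,-.02,22.4)
E
```

```text
t 26.8 pos [ 0.5214 -0.1581  0.1544] head -19.2 | delta tool [ 0.11   -0.0141  0.0942] turn -0.726
time_s: 27.42
tool_pos: [0.4315, -0.1181, 0.0799]
ee_rot: [0.0, -0.135, 0.991, -0.0]
contact_force: [-0.3, 0.2, -0.0]
grip_width: 0.652
gripper_force: 0.0
time_s: 27.75
tool_pos: [0.4306, -0.1179, 0.0798]
ee_rot: [0.0, -0.189, 0.982, -0.0]
contact_force: [-0.6, 0.9, 0.3]
grip_width: 0.601
gripper_force: 0.0
[(array([ 413.1, -135.4]), 60.3, 34.6, 22.4, array([312.9, 208.7]), np.int32(363))]
t 27.8 pos [ 0.4305 -0.1178  0.0798] head 21.9 | delta tool [ 0.0228 -0.0098  0.0998] turn -0.009
```

```bash
python3 drive.py '[[[0.0115,-0.005,0.025,-0.009],[0.0113,-0.0048,0.025,0],[0,0,0.025,0],[0,0,0.015,0],[0,0,0.01,0],[0,0,0.005,0],[0,0,0,0],[0,0,0,0]]]'; python3 - <<'E'
from m import *
to(.413,-.1354,-.0255,22.4); im,p=img("wrist"); print(tag(im,p,"yellow",s=80,area=150))
E
python3 drive.py '[[[0,0,0,0],[0,0,0,0],[0,0,0,0],[0,0,0,0],[0,0,0,0]]]' 0.2 30
```

```text
time_s: 28.47
tool_pos: [0.4132, -0.1353, -0.0247]
ee_rot: [0.0, -0.196, 0.981, -0.0]
contact_force: [0.2, 0.3, -0.7]
grip_width: 0.599
gripper_force: 0.0
t 28.5 pos [ 0.4132 -0.1353 -0.0247] head 22.6 | delta tool [0.0002 0.     0.0008] turn 0.003
[(array([ 413.6, -135.2]), 60.3, 34.7, 22.6, array([322.8, 309.4]), np.int32(10165))]
time_s: 28.93
tool_pos: [0.4135, -0.1353, -0.0242]
ee_rot: [0.001, -0.196, 0.981, -0.0]
contact_force: [-0.3, 0.4, 5.3]
grip_width: 0.388
gripper_force: 29.6
```

```bash
python3 drive.py '[[[0,0,-0.02,0],[0,0,-0.03,0],[0,0,-0.04,0],[0,0,0,0]]]'; python3 - <<'E'
from m import *
to(.5511,.0780,-.01,4)
E
```

```text
time_s: 29.27
tool_pos: [0.4166, -0.1363, 0.0706]
ee_rot: [0.005, -0.195, 0.981, -0.001]
contact_force: [1.5, -0.2, -1.0]
grip_width: 0.39
gripper_force: 30.5
t 29.3 pos [ 0.4166 -0.1363  0.0706] head 22.5 | delta tool [-0.2056  0.1468  0.0818] turn 0.323
```

```bash
python3 drive.py '[[[-0.0297,0.021,0,0],[-0.0297,0.021,0,0],[-0.0297,0.021,0,0],[-0.0297,0.021,0,0],[-0.0297,0.021,0,0],[-0.0297,0.021,0,0],[-0.0297,0.021,0,0],[0,0,0,0.108]]]';  python3 drive.py '[[[0,0,0,0.108],[0,0,0.02,0.108],[0,0,0.025,0],[0,0,0.015,0],[0,0,0,0],[0,0,0,0],[0,0,0,0]]]'; python3 - <<'E'
from m import *
to(.5511,.0780,-.018,4)
im,p=img("wrist"); print(tag(im,p,"yellow",s=80,z=.05)[:1])
E
```

```text
time_s: 29.93
tool_pos: [0.5524, 0.0892, 0.066]
ee_rot: [0.003, -0.147, 0.989, 0.002]
contact_force: [0.4, 0.3, -0.4]
grip_width: 0.389
gripper_force: 30.5
time_s: 30.52
tool_pos: [0.549, 0.0804, 0.0061]
ee_rot: [0.001, -0.035, 0.999, 0.0]
contact_force: [0.9, 1.2, -0.1]
grip_width: 0.388
gripper_force: 30.5
t 30.5 pos [0.549  0.0804 0.0061] head 4.0 | delta tool [-0.0019 -0.0025  0.0241] turn 0.000
[(array([545.4,  79.4]), 56.9, 32.5, 4.1, array([327.6, 317.1]), np.int32(7818))]
```

```bash
python3 drive.py '[[[-0.0019,-0.0025,0.01,0],[0,0,0.006,0],[0,0,0.005,0],[0,0,0,0],[0,0,0,0]]]'; python3 drive.py '[[[0,0,0.003,0],[0,0,0,0],[0,0,0,0]]]';python3 drive.py '[[[0,0,0.002,0],[0,0,0,0],[0,0,0,0]]]'; python3 - <<'E'
from m import *
to(.5511,.0780,-.021,4)
im,p=img("wrist"); print(tag(im,p,"yellow",s=80,z=.016)[:1])
E
```

```text
time_s: 30.98
tool_pos: [0.5499, 0.0778, -0.0166]
ee_rot: [-0.001, -0.035, 0.999, -0.0]
contact_force: [-0.4, 0.5, -0.6]
grip_width: 0.386
gripper_force: 30.5
time_s: 31.23
tool_pos: [0.5502, 0.078, -0.0191]
ee_rot: [-0.0, -0.035, 0.999, 0.0]
contact_force: [0.4, 0.7, -0.4]
grip_width: 0.385
gripper_force: 30.5
time_s: 31.48
tool_pos: [0.5506, 0.0781, -0.0201]
ee_rot: [0.0, -0.035, 0.999, 0.0]
contact_force: [-3.7, -0.2, 9.8]
grip_width: 0.383
gripper_force: 31.6
t 31.5 pos [ 0.5506  0.0781 -0.0201] head 4.0 | delta tool [-0.0005 -0.0001  0.0009] turn 0.000
[(array([550.5,  77.3]), 61.6, 34.6, 4.1, array([322.9, 308.6]), np.int32(9688))]
```

```bash
python3 drive.py '[[[0,0,0,0],[0,0,0,0],[0,0,0,0]]]' 0.6; python3 drive.py '[[[0,0,-0.03,0],[0,0,-0.04,0],[0.033,0,0,0],[0.034,0,0,0],[0.034,0,0,0],[0,0,0,0],[0,0,0,0],[0,0,0,0]]]'; python3 - <<'E'
from m import *
to(.4497,.0709,.0095,4)
E
```

```text
time_s: 31.78
tool_pos: [0.5503, 0.078, -0.0211]
ee_rot: [0.0, -0.035, 0.999, 0.0]
contact_force: [-0.0, -0.3, 0.9]
grip_width: 0.595
gripper_force: 0.0
time_s: 32.45
tool_pos: [0.4503, 0.0712, 0.0492]
ee_rot: [0.001, -0.035, 0.999, 0.0]
contact_force: [1.0, -0.5, -0.4]
grip_width: 0.6
gripper_force: 0.0
t 32.5 pos [0.4503 0.0712 0.0492] head 4.0 | delta tool [ 0.0007 -0.0003  0.0397] turn 0.001
```

```bash
python3 drive.py '[[[0.0007,-0.0003,0.02,0],[0,0,0.0192,0],[0,0,0,0],[0,0,0,0],[0,0,0,0]]]'; python3 drive.py '[[[0,0,0,0],[0,0,0,0],[0,0,0,0],[0,0,0,0],[0,0,0,0],[0,0,0,0]]]' 0 30; python3 - <<'E'
from m import *
to(.4497+.0365*.9976,.0709+.0365*.07,.0095,4)
E
```

```text
time_s: 32.87
tool_pos: [0.45, 0.0704, 0.0102]
ee_rot: [0.0, -0.035, 0.999, -0.0]
contact_force: [0.0, -0.1, 0.6]
grip_width: 0.599
gripper_force: 0.0
time_s: 33.37
tool_pos: [0.4495, 0.0709, 0.0104]
ee_rot: [0.001, -0.035, 0.999, 0.0]
contact_force: [-1.0, -0.2, 5.7]
grip_width: 0.156
gripper_force: 32.3
t 33.4 pos [0.4495 0.0709 0.0104] head 4.0 | delta tool [-0.0367  0.      0.0009] turn 0.001
```

```bash
python3 drive.py '[[[-0.005,0,0,0],[-0.007,0,0,0],[-0.007,0,0,0],[-0.007,0,0,0],[-0.006,0,0,0],[-0.0025,0,0,0],[0,0,0,0],[0,0,0,0]]]'; python3 drive.py '[[[-0.001,0,0,0],[0,0,0,0],[0,0,0,0]]]';  python3 drive.py '[[[-0.001,0,0,0],[0,0,0,0],[0,0,0,0]]]'; python3 - <<'E'
from m import *
to(.4497+.0365*.9976,.0709+.0365*.07,.009,4)
E
```

```text
time_s: 34.03
tool_pos: [0.4841, 0.0734, 0.0104]
ee_rot: [0.001, -0.035, 0.999, 0.0]
contact_force: [-0.0, 0.8, 5.4]
grip_width: 0.153
gripper_force: 32.2
time_s: 34.28
tool_pos: [0.4842, 0.0734, 0.0104]
ee_rot: [-0.0, -0.035, 0.999, 0.0]
contact_force: [-2.5, 0.7, 8.3]
grip_width: 0.152
gripper_force: 32.6
time_s: 34.53
tool_pos: [0.4847, 0.0735, 0.0104]
ee_rot: [-0.0, -0.035, 0.999, 0.0]
contact_force: [-4.6, 0.1, 9.1]
grip_width: 0.156
gripper_force: 32.7
t 34.5 pos [0.4847 0.0735 0.0104] head 4.0 | delta tool [-0.0014 -0.0001  0.0014] turn 0.001
```

```bash
python3 drive.py '[[[-0.001,0,0,0],[0,0,0,0],[0,0,0,0]]]';  python3 drive.py '[[[-0.0006,0,0,0],[0,0,0,0],[0,0,0,0],[0,0,0,0]]]'; python3 - <<'E'
from m import *
to(.4497+.0365*.9976,.0709+.0365*.07,.009,4)
E
```

```text
time_s: 34.78
tool_pos: [0.4854, 0.0735, 0.0104]
ee_rot: [-0.001, -0.035, 0.999, 0.0]
contact_force: [-4.1, 0.4, 11.3]
grip_width: 0.152
gripper_force: 32.9
time_s: 35.12
tool_pos: [0.4857, 0.0736, 0.0104]
ee_rot: [-0.001, -0.035, 0.999, 0.0]
contact_force: [-6.1, 0.7, 11.4]
grip_width: 0.153
gripper_force: 33.0
t 35.1 pos [0.4857 0.0736 0.0104] head 4.1 | delta tool [-0.0004 -0.0002  0.0014] turn 0.001
```

```bash
python3 drive.py '[[[-0.0005,0,0,0],[0,0,0,0],[0,0,0,0],[0,0,0,0]]]'; python3 drive.py '[[[0.004,0,0,0],[0.008,0,0,0],[0.01,0,0,0],[0.01,0,0,0],[0.005,0,0,0],[0.001,0,0,0],[0,0,0,0],[0,0,0,0]]]'; python3 - <<'E'
from m import *
to(.4497,.0709,.009,4)
E
```

```text
time_s: 35.45
tool_pos: [0.486, 0.0736, 0.0103]
ee_rot: [-0.001, -0.035, 0.999, 0.0]
contact_force: [-5.1, 0.3, 12.1]
grip_width: 0.152
gripper_force: 33.1
time_s: 36.12
tool_pos: [0.4494, 0.0708, 0.0104]
ee_rot: [0.001, -0.035, 0.999, 0.0]
contact_force: [0.6, 1.5, 9.3]
grip_width: 0.16
gripper_force: 32.7
t 36.1 pos [0.4494 0.0708 0.0104] head 4.0 | delta tool [-0.0003  0.0001  0.0014] turn 0.001
```

```bash
python3 drive.py '[[[0,0,0,0],[0,0,0,0],[0,0,0,0],[0,0,-0.02,0],[0,0,-0.03,0],[0,0,-0.02,0],[0,0,0,0]]]' 0.6; python3 drive.py '[[[-0.034,0,0,0],[-0.034,0,0,0],[-0.034,0,0,0],[0,0,0,0],[0,0,0,0],[0,0,0,0]]]'; python3 - <<'E'
from m import *
im,p=img("wrist"); print(tag(im,p,"yellow",s=80,z=.016)[:2],tag(im,p,"red",s=120)[:2])
to(.5531,.0782,-.022,4)
E
```

```text
time_s: 36.7
tool_pos: [0.451, 0.0708, 0.0824]
ee_rot: [0.002, -0.035, 0.999, 0.001]
contact_force: [0.9, -0.3, -0.0]
grip_width: 0.602
gripper_force: 0.0
time_s: 37.2
tool_pos: [0.5495, 0.0772, 0.0785]
ee_rot: [-0.002, -0.035, 0.999, -0.0]
contact_force: [-0.4, -0.7, -0.1]
grip_width: 0.601
gripper_force: 0.0
[(array([558.8,  77.9]), 61.0, 34.8, 4.4, array([322.1, 253.7]), np.int32(3838))] []
t 37.2 pos [0.5492 0.0773 0.0787] head 4.0 | delta tool [-0.0043  0.0007  0.1007] turn 0.000
```

```bash
python3 drive.py '[[[-0.003,0.0007,0.03,0],[0,0,0.03,0],[0,0,0.025,0],[0,0,0.01,0],[0,0,0.005,0],[0,0,0,0],[0,0,0,0]]]'; python3 drive.py '[[[0,0,0,0],[0,0,0,0],[0,0,0,0],[0,0,0,0],[0,0,0,0]]]' 0.2 30;  python3 drive.py '[[[0,0,-0.01,0],[0,0,-0.02,0],[0,0,-0.03,0],[0,0,-0.035,0],[0,0,-0.035,0],[0,0,-0.03,0],[0,0,0,0],[0,0,0,0]]]'; python3 - <<'E'
from m import *
v=BV; c=pegpt(v,(-.085,0,0)); h=np.array([np.cos(v[2]),np.sin(v[2])])
t=c[:2]-.038*h; print(c,t); to(*t,.05,np.degrees(v[2]))
E
```

```text
time_s: 37.83
tool_pos: [0.5546, 0.0786, -0.0193]
ee_rot: [0.001, -0.035, 0.999, 0.0]
contact_force: [0.3, -0.3, 0.0]
grip_width: 0.602
gripper_force: 0.0
time_s: 38.25
tool_pos: [0.5552, 0.0788, -0.0187]
ee_rot: [0.001, -0.035, 0.999, 0.0]
contact_force: [-1.6, -0.1, 7.2]
grip_width: 0.387
gripper_force: 30.2
time_s: 38.92
tool_pos: [0.5556, 0.079, 0.1425]
ee_rot: [0.002, -0.035, 0.999, 0.001]
contact_force: [-0.6, 0.2, -1.3]
grip_width: 0.389
gripper_force: 30.1
[ 0.59762593 -0.18485827  0.03936305] [ 0.56173709 -0.17236863]
t 38.9 pos [0.5556 0.079  0.1425] head 4.0 | delta tool [ 0.0119 -0.2514  0.092 ] turn 0.405
```

```bash
python3 drive.py '[[[0.0017,-0.0358,0,0],[0.0017,-0.0358,0,0],[0.0017,-0.0358,0,0],[0.0017,-0.0358,0,0],[0.0017,-0.0358,0,0],[0.0017,-0.0358,0,0],[0.0017,-0.0366,0,0],[0,0,0,0.1]]]' - 25; python3 drive.py '[[[0,0,0,0.1],[0,0,0.02,0.1],[0,0,0.03,0.105],[0,0,0.03,0],[0,0,0.01,0],[0,0,0,0],[0,0,0,0]]]'; python3 - <<'E'
from m import *
to(.5617,-.1724,.016,-19.2)
E
```

```text
time_s: 39.58
tool_pos: [0.5572, -0.1831, 0.1396]
ee_rot: [-0.0, 0.02, 1.0, -0.002]
contact_force: [-0.6, -1.3, 0.3]
grip_width: 0.391
gripper_force: 30.1
time_s: 40.17
tool_pos: [0.5594, -0.1732, 0.0496]
ee_rot: [-0.001, 0.167, 0.986, -0.0]
contact_force: [0.3, 0.3, -0.1]
grip_width: 0.39
gripper_force: 30.1
t 40.2 pos [ 0.5594 -0.1732  0.0496] head -19.2 | delta tool [-0.002   0.0015  0.0336] turn 0.000
```

```bash
python3 drive.py '[[[-0.001,0.0015,0.015,0],[0,0,0.01,0],[0,0,0.006,0],[0,0,0.004,0],[0,0,0.004,0],[0,0,0.004,0],[0,0,0,0]]]'; python3 drive.py '[[[0,0,0.004,0],[0,0,0.004,0],[0,0,0.004,0],[0,0,0,0],[0,0,0,0]]]'; python3 drive.py '[[[0,0,0.004,0],[0,0,0.004,0],[0,0,0,0],[0,0,0,0]]]';  python3 - <<'E'
from m import *
to(.5617,-.1724,-.009,-19.2)
E
```

```text
time_s: 40.75
tool_pos: [0.5608, -0.1719, 0.0071]
ee_rot: [-0.0, 0.167, 0.986, 0.0]
contact_force: [-3.4, 2.4, 6.0]
grip_width: 0.389
gripper_force: 32.6
time_s: 41.17
tool_pos: [0.5612, -0.1719, -0.0046]
ee_rot: [-0.0, 0.167, 0.986, 0.0]
contact_force: [-2.8, 1.2, 4.3]
grip_width: 0.388
gripper_force: 35.9
time_s: 41.5
tool_pos: [0.5622, -0.1723, -0.0121]
ee_rot: [0.001, 0.167, 0.986, 0.0]
contact_force: [-2.3, 0.2, 8.6]
grip_width: 0.388
gripper_force: 38.5
t 41.5 pos [ 0.5622 -0.1723 -0.0121] head -19.2 | delta tool [ 0.0004 -0.0003 -0.0031] turn 0.000
```

```bash
python3 drive.py '[[[0.01,0,-0.02,0],[0,0,-0.03,0],[0,0,-0.03,0],[0,0,-0.03,0],[0,0,0,0],[0,0,0,0],[0,0,0,0]]]'; cat >> m.py <<'E'
def hole(c,s=110):
    im,p=img("wrist"); m=mask(im,c,s)
    cs,hi=cv2.findContours(m,cv2.RETR_CCOMP,cv2.CHAIN_APPROX_NONE)
    for k,h in zip(cs,hi[0]):
        if cv2.contourArea(k)>150: print("hole" if h[3]>=0 else "out",cv2.contourArea(k),cv2.boundingRect(k))
    for d in(.018,.021,.024,.027,.030,.033): print(d,proj(p,eye(d,34)).round(1),end=" ")
    print()
E
python3 - <<'E'
from m import *
hole("yellow",80)
for d in(.021,.024,.027): pegto(d,34,.075)
E
```

```text
time_s: 42.08
tool_pos: [0.5517, -0.1683, 0.0966]
ee_rot: [0.0, 0.166, 0.986, 0.0]
contact_force: [-0.9, -0.2, -1.1]
grip_width: 0.386
gripper_force: 37.6
out 12152.0 (276, 253, 91, 154)
hole 1292.0 (301, 350, 41, 43)
0.018 [323.  347.7] 0.021 [323.  355.3] 0.024 [323. 363.] 0.027 [323.  370.8] 0.03 [323.  378.7] 0.033 [323.  386.6] 
s 0.075 delta [-0.0488 -0.0005 -0.0139]
s 0.075 delta [-0.0463 -0.0005 -0.0122]
s 0.075 delta [-0.0438 -0.0005 -0.0105]
```

```bash
python3 drive.py '[[[0,0,-0.0105,0],[-0.014,-0.0005,0,0],[-0.015,0,0,0],[-0.0145,0,0,0],[0,0,0,0],[0,0,0,0],[0,0,0,0]]]'; python3 - <<'E'
from m import *
for s in(.075,.06,.045,.03): pegto(.027,34,s)
E
```

```text
time_s: 42.72
tool_pos: [0.5917, -0.1833, 0.1067]
ee_rot: [-0.001, 0.167, 0.986, -0.0]
contact_force: [-0.9, 0.2, -0.1]
grip_width: 0.388
gripper_force: 37.6
s 0.075 delta [-0.0007  0.0005  0.0003]
s 0.06 delta [-0.0103  0.0005  0.0118]
s 0.045 delta [-0.02    0.0005  0.0233]
s 0.03 delta [-0.0297  0.0005  0.0347]
```

```bash
python3 drive.py '[[[-0.0053,0.0005,0.006,0],[-0.005,0,0.0058,0],[0,0,0,0],[0,0,0,0]]]'; python3 drive.py '[[[-0.0032,0,0.0038,0],[-0.0032,0,0.0038,0],[-0.0032,0,0.0038,0],[0,0,0,0]]]'; python3 drive.py '[[[-0.0032,0,0.0038,0],[0,0,0,0],[0,0,0,0]]]';  python3 drive.py '[[[0,0.004,0,0],[0,0.003,0,0],[0,0,0,0],[0,0,0,0]]]'; python3 drive.py '[[[0,-0.007,0,0],[0,-0.005,0,0],[0,0,0,0],[0,0,0,0]]]'; python3 drive.py '[[[0,0.005,0,0],[0,0,0,0]]]'
```

```text
time_s: 43.05
tool_pos: [0.6023, -0.1861, 0.0946]
ee_rot: [-0.001, 0.167, 0.986, -0.0]
contact_force: [0.3, -0.8, -0.2]
grip_width: 0.386
gripper_force: 37.6
time_s: 43.38
tool_pos: [0.612, -0.1894, 0.0831]
ee_rot: [-0.0, 0.167, 0.986, -0.0]
contact_force: [0.0, 0.2, -0.2]
grip_width: 0.386
gripper_force: 37.6
time_s: 43.63
tool_pos: [0.6147, -0.1905, 0.08]
ee_rot: [-0.0, 0.167, 0.986, -0.0]
contact_force: [-1.1, 0.6, -0.4]
grip_width: 0.388
gripper_force: 37.6
time_s: 43.97
tool_pos: [0.6161, -0.1868, 0.0804]
ee_rot: [0.0, 0.168, 0.986, -0.002]
contact_force: [-2.0, -6.2, -2.2]
grip_width: 0.392
gripper_force: 37.4
time_s: 44.3
tool_pos: [0.6137, -0.1937, 0.0803]
ee_rot: [0.0, 0.166, 0.986, 0.001]
contact_force: [0.8, 3.2, 0.2]
grip_width: 0.385
gripper_force: 37.7
time_s: 44.47
tool_pos: [0.6152, -0.1896, 0.0802]
ee_rot: [0.0, 0.166, 0.986, 0.0]
contact_force: [-0.2, 0.2, -0.3]
grip_width: 0.382
gripper_force: 37.6
```

Peg engaged. Release, and look for red.

```bash
python3 drive.py '[[[0,0,0,0],[0,0,0,0],[0,0,0,0],[0,0,0,0]]]' 0.65; python3 drive.py '[[[0,0,-0.02,0],[0,0,-0.03,0],[0,0,-0.03,0],[0.03,0,0,0],[0.04,0,0,0],[0.03,0,0,0],[0,0,0,0],[0,0,0,0]]]'; python3 - <<'E'
from m import *
im,p=img("wrist"); 
for c in("yellow","red"): print(c,tag(im,p,c,s=120,area=150))
b,p=img("scene"); 
m=mask(b,"yellow",100); n,l,s,ce=cv2.connectedComponentsWithStats(m); print([ (s[i].tolist(),ce[i].round(0)) for i in range(1,n) if s[i,4]>100])
print("expected",proj(p,pegpt(BV,(-.017,0,.024))),"foot",proj(p,pegpt(BV,(0,0,.024))), "blue",tag(b,p,"blue",s=100,z=.08))
c=cv2.resize(b[165:285,305:465],(800,600),interpolation=cv2.INTER_CUBIC); cv2.imwrite("pics/sc5c.png",c[:,:,::-1])
to(.4769,-.2031,.05,22.6)
E
```

```text
time_s: 44.8
tool_pos: [0.6147, -0.1909, 0.0802]
ee_rot: [0.0, 0.167, 0.986, -0.0]
contact_force: [0.2, 0.8, -0.4]
grip_width: 0.651
gripper_force: 0.0
time_s: 45.47
tool_pos: [0.5191, -0.1572, 0.1605]
ee_rot: [-0.0, 0.167, 0.986, 0.001]
contact_force: [0.2, -0.6, 0.1]
grip_width: 0.65
gripper_force: 0.0
yellow [(array([ 681.5, -209.8]), 62.3, 35.2, -18.2, array([333.4, 377.5]), np.int32(714)), (array([ 678. , -222.8]), 62.5, 28.0, -20.1, array([306.7, 373.3]), np.int32(650))]
red [(array([ 476.9, -203.1]), 54.1, 37.4, 22.5, array([257.3, 189.3]), np.int32(2399))]
[([383, 218, 41, 38, 719], array([403., 237.]))]
expected [403.32062432 233.34677084] foot [410.94780303 225.57492706] blue [(array([ 639.5, -195.4]), 135.1, 33.3, 16.6, array([406. , 248.9]), np.int32(272))]
t 45.6 pos [ 0.5214 -0.1578  0.1607] head -19.2 | delta tool [ 0.0274 -0.0574  0.1107] turn -0.729
```

```bash
python3 drive.py '[[[0.0165,-0.03,0.03,0],[0.0165,-0.03,0.03,0],[0,0,0.02,-0.12],[0,0,0,-0.12],[0,0,0,-0.12],[0,0,0,-0.12],[0,0,0,-0.12],[0,0,0,-0.129]]]'; python3 drive.py '[[[0,0,0,0],[0,0,0,0]]]' 0.6;python3 - <<'E'
from m import *
im,p=img("wrist"); print(tag(im,p,"red",s=120,area=150))
to(.4695,-.2053,-.0255,22.4)
E
```

```text
time_s: 46.23
tool_pos: [0.4752, -0.2005, 0.0851]
ee_rot: [0.0, -0.197, 0.98, -0.0]
contact_force: [-0.1, -0.9, -0.5]
grip_width: 0.651
gripper_force: 0.0
time_s: 46.4
tool_pos: [0.4747, -0.2003, 0.0852]
ee_rot: [0.0, -0.192, 0.981, -0.0]
contact_force: [0.3, -0.7, 0.5]
grip_width: 0.597
gripper_force: 0.0
[(array([ 476.8, -203.3]), 54.9, 35.9, 22.5, array([316.5, 239.6]), np.int32(3550))]
t 46.5 pos [ 0.4745 -0.2002  0.0852] head 22.1 | delta tool [ 0.0066 -0.0029  0.1107] turn -0.005
```

```bash
python3 drive.py '[[[0.0068,-0.0035,0.03,-0.005],[0,0,0.03,0],[0,0,0.025,0],[0,0,0.015,0],[0,0,0.006,0],[0,0,0.004,0],[0,0,0,0],[0,0,0,0]]]'; python3 drive.py '[[[0,0,0,0],[0,0,0,0],[0,0,0,0],[0,0,0,0],[0,0,0,0]]]' 0.2 30; python3 drive.py '[[[0,0,-0.02,0],[0,0,-0.03,0],[0,0,-0.04,0],[0,0,0,0],[0,0,0,0]]]'; python3 - <<'E'
from m import *
to(.5471,.0778,-.01,4)
im,p=img("wrist"); print(tag(im,p,"red",s=120,area=2000,z=.1))
E
```

```text
time_s: 47.12
tool_pos: [0.4696, -0.2057, -0.024]
ee_rot: [0.001, -0.196, 0.981, -0.0]
contact_force: [0.2, -0.6, -1.3]
grip_width: 0.6
gripper_force: 0.0
time_s: 47.53
tool_pos: [0.4697, -0.2056, -0.0236]
ee_rot: [0.001, -0.196, 0.981, -0.0]
contact_force: [-0.9, 2.2, 6.7]
grip_width: 0.392
gripper_force: 30.3
time_s: 47.95
tool_pos: [0.4708, -0.2059, 0.0678]
ee_rot: [0.003, -0.196, 0.981, -0.001]
contact_force: [-0.4, 0.6, -0.6]
grip_width: 0.385
gripper_force: 30.3
t 48.0 pos [ 0.4708 -0.2059  0.0678] head 22.6 | delta tool [-0.1793  0.2327  0.0779] turn 0.325
[(array([ 478.8, -203.2]), 58.5, 36.5, 22.8, array([320.9, 323.2]), np.int32(9830))]
```

```bash
python3 drive.py '[[[-0.0225,0.029,0,0],[-0.0225,0.029,0,0],[-0.0225,0.029,0,0],[-0.0225,0.029,0,0],[-0.0225,0.029,0,0],[-0.0225,0.029,0,0],[-0.0225,0.029,0,0],[-0.0225,0.029,0,0]]]';  python3 drive.py '[[[0,0,0,0.108],[0,0,0,0.108],[0,0,0.02,0.109],[0,0,0.025,0],[0,0,0.015,0],[0,0,0,0],[0,0,0,0],[0,0,0,0]]]'; python3 - <<'E'
from m import *
to(.5471,.0778,-.018,4)
E
```

```text
time_s: 48.67
tool_pos: [0.5446, 0.0797, 0.0639]
ee_rot: [-0.001, -0.196, 0.981, -0.0]
contact_force: [-0.0, 0.1, 0.5]
grip_width: 0.388
gripper_force: 30.3
time_s: 49.33
tool_pos: [0.5457, 0.0778, 0.0054]
ee_rot: [-0.0, -0.035, 0.999, -0.0]
contact_force: [0.2, 0.3, -0.4]
grip_width: 0.387
gripper_force: 30.3
t 49.3 pos [0.5457 0.0778 0.0054] head 4.0 | delta tool [-0.0014 -0.0001  0.0234] turn 0.000
```

```bash
python3 drive.py '[[[0,0,0.01,0],[0,0,0.006,0],[0,0,0.005,0],[0,0,0,0],[0,0,0,0]]]'; python3 drive.py '[[[0,0,0.003,0],[0,0,0,0],[0,0,0,0]]]';python3 drive.py '[[[0,0,0.002,0],[0,0,0,0],[0,0,0,0]]]'; python3 - <<'E'
from m import *
to(.5511,.0780,-.021,4)
im,p=img("wrist"); print(tag(im,p,"red",s=80,z=.016,area=2000)[:1])
E
```

```text
time_s: 49.75
tool_pos: [0.5454, 0.078, -0.016]
ee_rot: [-0.0, -0.035, 0.999, -0.0]
contact_force: [0.0, 0.3, 0.1]
grip_width: 0.388
gripper_force: 30.3
time_s: 50.0
tool_pos: [0.5456, 0.078, -0.0187]
ee_rot: [0.0, -0.035, 0.999, 0.0]
contact_force: [-0.3, 0.2, 0.6]
grip_width: 0.392
gripper_force: 30.3
time_s: 50.25
tool_pos: [0.5459, 0.0781, -0.0196]
ee_rot: [0.0, -0.035, 0.999, 0.0]
contact_force: [-3.8, -0.6, 13.1]
grip_width: 0.383
gripper_force: 31.6
t 50.2 pos [ 0.5459  0.0781 -0.0196] head 4.0 | delta tool [-0.0051 -0.0005  0.0014] turn 0.000
[(array([552.6,  77.6]), 57.3, 36.4, 4.1, array([321.1, 322.9]), np.int32(9922))]
```

```bash
python3 drive.py '[[[0,0,0,0],[0,0,0,0],[0,0,0,0]]]' 0.6; python3 drive.py '[[[0,0,-0.03,0],[0,0,-0.04,0],[0.032,0,0,0],[0.032,0,0,0],[0.033,0,0,0],[0,0,0,0],[0,0,0,0],[0,0,0,0]]]'; python3 - <<'E'
from m import *
to(.4497,.0709,.0100,4)
E
```

```text
time_s: 50.55
tool_pos: [0.5457, 0.078, -0.0207]
ee_rot: [0.0, -0.035, 0.999, 0.0]
contact_force: [0.0, 0.1, 0.6]
grip_width: 0.595
gripper_force: 0.0
time_s: 51.22
tool_pos: [0.4498, 0.0716, 0.0496]
ee_rot: [0.001, -0.035, 0.999, 0.0]
contact_force: [0.6, 0.4, -0.2]
grip_width: 0.6
gripper_force: 0.0
t 51.2 pos [0.4498 0.0716 0.0496] head 4.0 | delta tool [ 0.0002 -0.0007  0.0396] turn 0.001
```

```bash
python3 drive.py '[[[0.0005,-0.0007,0.02,0],[0,0,0.0195,0],[0,0,0,0],[0,0,0,0],[0,0,0,0]]]'; python3 drive.py '[[[0,0,0,0],[0,0,0,0],[0,0,0,0],[0,0,0,0],[0,0,0,0],[0,0,0,0]]]' 0 30; python3 - <<'E'
from m import *
to(.4497+.0445*.9976,.0709+.0445*.07,.010,4)
E
```

```text
time_s: 51.63
tool_pos: [0.4495, 0.0704, 0.0102]
ee_rot: [0.0, -0.035, 0.999, -0.0]
contact_force: [0.2, -0.1, -0.6]
grip_width: 0.597
gripper_force: 0.0
time_s: 52.13
tool_pos: [0.449, 0.0708, 0.0105]
ee_rot: [0.001, -0.035, 0.999, 0.0]
contact_force: [-0.3, 0.5, 5.7]
grip_width: 0.153
gripper_force: 32.2
t 52.1 pos [0.449  0.0708 0.0105] head 4.0 | delta tool [-0.0452  0.      0.0005] turn 0.001
```

```bash
python3 drive.py '[[[-0.006,0,0,0],[-0.009,0,0,0],[-0.009,0,0,0],[-0.009,0,0,0],[-0.007,0,0,0],[-0.0025,0,0,0],[0,0,0,0],[0,0,0,0]]]'; python3 drive.py '[[[-0.001,0,0,0],[0,0,0,0],[0,0,0,0]]]';  python3 drive.py '[[[-0.001,0,0,0],[0,0,0,0],[0,0,0,0]]]'; python3 drive.py '[[[-0.001,0,0,0],[0,0,0,0],[0,0,0,0]]]'; python3 - <<'E'
from m import *
to(.4936,.0740,.010,4)
E
```

```text
time_s: 52.8
tool_pos: [0.4917, 0.074, 0.0105]
ee_rot: [0.001, -0.035, 0.999, 0.0]
contact_force: [0.8, 0.0, 5.0]
grip_width: 0.154
gripper_force: 32.1
time_s: 53.05
tool_pos: [0.4918, 0.074, 0.0105]
ee_rot: [-0.0, -0.035, 0.999, 0.0]
contact_force: [-2.9, 1.1, 8.7]
grip_width: 0.155
gripper_force: 32.6
time_s: 53.3
tool_pos: [0.4923, 0.0741, 0.0104]
ee_rot: [-0.0, -0.035, 0.999, 0.0]
contact_force: [-4.3, 1.4, 9.6]
grip_width: 0.154
gripper_force: 32.8
time_s: 53.55
tool_pos: [0.493, 0.0741, 0.0104]
ee_rot: [-0.001, -0.035, 0.999, 0.001]
contact_force: [-3.3, 1.1, 11.7]
grip_width: 0.153
gripper_force: 32.9
t 53.5 pos [0.493  0.0741 0.0104] head 4.0 | delta tool [-0.0006 -0.0002  0.0004] turn 0.001
```

```bash
python3 drive.py '[[[-0.0007,0,0,0],[0,0,0,0],[0,0,0,0]]]';  python3 drive.py '[[[-0.0004,0,0,0],[0,0,0,0],[0,0,0,0],[0,0,0,0]]]'; python3 - <<'E'
from m import *
to(.4936,.0740,.010,4)
E
```

```text
time_s: 53.8
tool_pos: [0.4934, 0.0741, 0.0104]
ee_rot: [-0.001, -0.035, 0.999, 0.001]
contact_force: [-4.7, 0.7, 12.6]
grip_width: 0.155
gripper_force: 33.1
time_s: 54.13
tool_pos: [0.4936, 0.0742, 0.0104]
ee_rot: [-0.001, -0.035, 0.999, 0.001]
contact_force: [-5.5, 0.3, 13.2]
grip_width: 0.152
gripper_force: 33.2
t 54.1 pos [0.4936 0.0742 0.0104] head 4.0 | delta tool [-0.     -0.0002  0.0004] turn 0.001
```

```bash
python3 drive.py '[[[0.004,0,0,0],[0.009,0,0,0],[0.011,0,0,0],[0.011,0,0,0],[0.008,0,0,0],[0.002,0,0,0],[0,0,0,0],[0,0,0,0]]]'; python3 drive.py '[[[0,0,0,0],[0,0,0,0],[0,0,0,0],[0,0,-0.02,0],[0,0,-0.03,0],[0,0,-0.02,0],[0,0,0,0]]]' 0.6; python3 drive.py '[[[-0.035,0,0,0],[-0.035,0,0,0],[-0.036,0,0,0],[0,0,0,0],[0,0,0,0],[0,0,0,0]]]'; python3 - <<'E'
from m import *
im,p=img("wrist"); print(tag(im,p,"red",s=80,z=.016,area=500)[:2])
to(.5566,.0784,-.022,4)
E
```

```text
time_s: 54.8
tool_pos: [0.4491, 0.0708, 0.0104]
ee_rot: [-0.0, -0.035, 0.999, 0.0]
contact_force: [-0.7, 0.9, 12.2]
grip_width: 0.153
gripper_force: 32.9
time_s: 55.38
tool_pos: [0.4516, 0.0708, 0.0825]
ee_rot: [0.002, -0.035, 0.999, 0.001]
contact_force: [1.2, 0.5, -0.5]
grip_width: 0.603
gripper_force: 0.0
time_s: 55.88
tool_pos: [0.5541, 0.0775, 0.0785]
ee_rot: [-0.001, -0.035, 0.999, -0.0]
contact_force: [-0.0, -0.1, -0.8]
grip_width: 0.602
gripper_force: 0.0
[(array([562.2,  78.8]), 55.8, 35.8, 4.3, array([323.2, 254.3]), np.int32(3766))]
t 55.9 pos [0.5538 0.0776 0.0788] head 4.0 | delta tool [-0.0031  0.0007  0.1008] turn -0.000
```

```bash
python3 drive.py '[[[-0.0015,0.0007,0.03,0],[0,0,0.03,0],[0,0,0.025,0],[0,0,0.01,0],[0,0,0.005,0],[0,0,0,0],[0,0,0,0]]]'; python3 drive.py '[[[0,0,0,0],[0,0,0,0],[0,0,0,0],[0,0,0,0],[0,0,0,0]]]' 0.2 30;  python3 drive.py '[[[0,0,-0.01,0],[0,0,-0.02,0],[0,0,-0.03,0],[0,0,-0.035,0],[0,0,-0.035,0],[0,0,-0.03,0],[0,0,0,0],[0,0,0,0]]]'; python3 - <<'E'
from m import *
v=BV; c=pegpt(v,(-.085,0,0)); h=np.array([np.cos(v[2]),np.sin(v[2])])
t=c[:2]-.036*h; print(c,t); to(*t,.05,np.degrees(v[2]))
E
```

```text
time_s: 56.52
tool_pos: [0.5576, 0.0788, -0.0192]
ee_rot: [0.001, -0.035, 0.999, 0.0]
contact_force: [-0.4, -0.4, 0.1]
grip_width: 0.6
gripper_force: 0.0
time_s: 56.93
tool_pos: [0.5582, 0.079, -0.0186]
ee_rot: [0.001, -0.035, 0.999, 0.0]
contact_force: [-1.0, -0.3, 6.9]
grip_width: 0.387
gripper_force: 30.1
time_s: 57.6
tool_pos: [0.5586, 0.0792, 0.1425]
ee_rot: [0.002, -0.035, 0.999, 0.001]
contact_force: [0.3, -0.6, -0.7]
grip_width: 0.386
gripper_force: 30.2
[ 0.59762593 -0.18485827  0.03936305] [ 0.56362598 -0.17302598]
t 57.6 pos [0.5586 0.0792 0.1425] head 4.0 | delta tool [ 0.0131 -0.2521  0.092 ] turn 0.405
```

```bash
python3 drive.py '[[[0.0017,-0.036,0,0],[0.0017,-0.036,0,0],[0.0017,-0.036,0,0],[0.0017,-0.036,0,0],[0.0017,-0.036,0,0],[0.0017,-0.036,0,0],[0.0017,-0.036,0,0],[0,0,0,0.1]]]' - 25; python3 drive.py '[[[0,0,0,0.1],[0,0,0.02,0.1],[0,0,0.03,0.105],[0,0,0.03,0],[0,0,0.01,0],[0,0,0,0],[0,0,0,0]]]'; python3 - <<'E'
from m import *
to(.5636,-.1730,.016,-19.2)
E
```

```text
time_s: 58.27
tool_pos: [0.5603, -0.1834, 0.1397]
ee_rot: [-0.0, 0.02, 1.0, -0.002]
contact_force: [-0.5, -1.9, -0.2]
grip_width: 0.386
gripper_force: 30.2
time_s: 58.85
tool_pos: [0.5625, -0.1736, 0.0497]
ee_rot: [-0.001, 0.167, 0.986, -0.0]
contact_force: [1.0, -1.2, -0.0]
grip_width: 0.387
gripper_force: 30.2
t 58.9 pos [ 0.5625 -0.1736  0.0497] head -19.2 | delta tool [-0.0009  0.0009  0.0337] turn 0.000
```

```bash
python3 drive.py '[[[0,0.0009,0.015,0],[0,0,0.01,0],[0,0,0.006,0],[0,0,0.004,0],[0,0,0.004,0],[0,0,0.004,0],[0,0,0,0]]]'; python3 drive.py '[[[0,0,0.004,0],[0,0,0.004,0],[0,0,0.004,0],[0,0,0,0],[0,0,0,0]]]'; python3 drive.py '[[[0,0,0.004,0],[0,0,0.002,0],[0,0,0,0],[0,0,0,0]]]';  python3 drive.py '[[[0.01,0,-0.02,0],[0,0,-0.03,0],[0,0,-0.03,0],[0,0,-0.03,0],[0,0,0,0],[0,0,0,0],[0,0,0,0]]]'; python3 - <<'E'
from m import *
hole("red",80)
for d in(.021,.024,.027): pegto(d,34,.075)
E
```

```text
time_s: 59.43
tool_pos: [0.563, -0.1724, 0.0072]
ee_rot: [-0.0, 0.167, 0.986, 0.0]
contact_force: [-3.6, 2.3, 6.3]
grip_width: 0.389
gripper_force: 32.6
time_s: 59.85
tool_pos: [0.5632, -0.1725, -0.0045]
ee_rot: [-0.0, 0.167, 0.986, 0.0]
contact_force: [-2.9, 1.9, 5.1]
grip_width: 0.384
gripper_force: 36.5
time_s: 60.18
tool_pos: [0.5639, -0.1727, -0.01]
ee_rot: [0.001, 0.167, 0.986, 0.0]
contact_force: [-2.3, 1.8, 8.1]
grip_width: 0.389
gripper_force: 38.6
time_s: 60.77
tool_pos: [0.5537, -0.169, 0.0987]
ee_rot: [0.0, 0.166, 0.986, 0.0]
contact_force: [-0.0, -0.8, -1.0]
grip_width: 0.39
gripper_force: 37.7
out 11403.0 (275, 262, 93, 135)
hole 1048.0 (303, 342, 37, 38)
0.018 [323.1 347.8] 0.021 [323.1 355.3] 0.024 [323.1 363. ] 0.027 [323.1 370.8] 0.03 [323.1 378.7] 0.033 [323.1 386.7] 
s 0.075 delta [-0.0467 -0.0006 -0.0118]
s 0.075 delta [-0.0442 -0.0006 -0.0101]
s 0.075 delta [-0.0417 -0.0006 -0.0084]
```

```bash
python3 drive.py '[[[0,0,-0.0106,0],[-0.0145,-0.0006,0,0],[-0.0155,0,0,0],[-0.0149,0,0,0],[0,0,0,0],[0,0,0,0],[0,0,0,0]]]'; python3 - <<'E'
from m import *
for s in(.075,.06,.042): pegto(.0232,34,s)
E
```

```text
time_s: 61.4
tool_pos: [0.5949, -0.1845, 0.1089]
ee_rot: [-0.001, 0.167, 0.986, -0.0]
contact_force: [0.2, 0.2, -0.0]
grip_width: 0.39
gripper_force: 37.6
s 0.075 delta [-0.0004  0.0006  0.0004]
s 0.06 delta [-0.01    0.0006  0.0118]
s 0.042 delta [-0.0216  0.0006  0.0256]
```

```bash
python3 drive.py '[[[-0.005,0.0006,0.006,0],[-0.005,0,0.0058,0],[0,0,0,0],[0,0,0,0]]]'; python3 drive.py '[[[-0.0032,0,0.0038,0],[-0.0032,0,0.0038,0],[-0.0032,0,0.0038,0],[0,0,0,0]]]'; python3 drive.py '[[[-0.002,0,0.0024,0],[0,0,0,0],[0,0,0,0]]]';  python3 drive.py '[[[0,0.004,0,0],[0,0.003,0,0],[0,0,0,0],[0,0,0,0]]]'; python3 drive.py '[[[0,-0.007,0,0],[0,-0.005,0,0],[0,0,0,0],[0,0,0,0]]]'; python3 drive.py '[[[0,0.005,0,0],[0,0,0,0]]]'
```

```text
time_s: 61.73
tool_pos: [0.6053, -0.1871, 0.0968]
ee_rot: [-0.001, 0.167, 0.986, -0.0]
contact_force: [-0.2, 0.4, -0.4]
grip_width: 0.386
gripper_force: 37.6
time_s: 62.07
tool_pos: [0.615, -0.1904, 0.0853]
ee_rot: [-0.0, 0.167, 0.986, -0.0]
contact_force: [0.1, 0.0, 0.0]
grip_width: 0.387
gripper_force: 37.6
time_s: 62.32
tool_pos: [0.6166, -0.1912, 0.0837]
ee_rot: [-0.0, 0.167, 0.986, -0.0]
contact_force: [0.4, 0.3, 0.1]
grip_width: 0.389
gripper_force: 37.6
time_s: 62.65
tool_pos: [0.6179, -0.1874, 0.084]
ee_rot: [0.0, 0.168, 0.986, -0.002]
contact_force: [-2.4, -6.7, -1.9]
grip_width: 0.39
gripper_force: 37.5
time_s: 62.98
tool_pos: [0.6155, -0.1944, 0.0838]
ee_rot: [0.0, 0.166, 0.986, 0.001]
contact_force: [0.8, 2.7, 0.6]
grip_width: 0.383
gripper_force: 37.7
time_s: 63.15
tool_pos: [0.617, -0.1903, 0.0838]
ee_rot: [0.0, 0.166, 0.986, 0.0]
contact_force: [0.1, -0.5, -0.9]
grip_width: 0.389
gripper_force: 37.6
```

```bash
python3 drive.py '[[[0,0,0,0],[0,0,0,0],[0,0,0,0],[0,0,0,0]]]' 0.65; python3 drive.py '[[[0,0,-0.02,0],[0,0,-0.03,0],[0,0,-0.03,0],[0.03,0,0,0],[0.04,0,0,0],[0.03,0,0,0],[0,0,0,0],[0,0,0,0]]]'; python3 - <<'E'
from m import *
b,p=img("scene"); 
for c in H:
    m=mask(b,c,100); n,l,s,ce=cv2.connectedComponentsWithStats(m); print(c,[ (s[i].tolist(),ce[i].round(0)) for i in range(1,n) if s[i,4]>60])
c=cv2.resize(b[165:285,305:465],(800,600),interpolation=cv2.INTER_CUBIC); cv2.imwrite("pics/sc6c.png",c[:,:,::-1])
to(.4491,.0708,.05,4)
E
```

```text
time_s: 63.48
tool_pos: [0.6166, -0.1915, 0.0839]
ee_rot: [0.0, 0.167, 0.986, -0.0]
contact_force: [-1.0, -0.4, -0.5]
grip_width: 0.651
gripper_force: 0.0
time_s: 64.15
tool_pos: [0.5209, -0.1577, 0.164]
ee_rot: [-0.0, 0.167, 0.986, 0.001]
contact_force: [0.7, 0.4, -0.3]
grip_width: 0.652
gripper_force: 0.0
blue [([384, 231, 44, 33, 273], array([406., 249.]))]
yellow [([384, 225, 41, 32, 277], array([404., 242.]))]
red [([383, 213, 37, 35, 606], array([401., 230.]))]
t 64.2 pos [ 0.5226 -0.1581  0.1643] head -19.2 | delta tool [0.1447 0.192  0.1143] turn -0.405
```

View pics/sc6c.png

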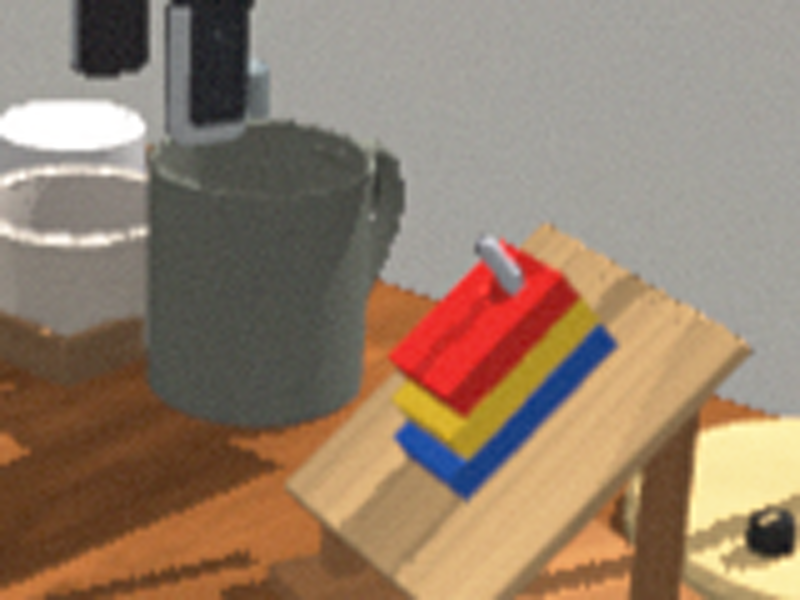

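```bash
python3 drive.py '[[[0.0241,0.032,0,0],[0.0241,0.032,0,0],[0.0241,0.032,0.02,0],[0.0241,0.032,0.03,0],[0.0241,0.032,0.03,0],[0.0242,0.032,0.034,0],[0,0,0,-0.1],[0,0,0,-0.1]]]' 0.6; python3 drive.py '[[[0,0,0,-0.1],[0,0,0,-0.105],[0,0,0,0],[0,0,0,0],[0,0,0,0]]]'; python3 - <<'E'
from m import *
to(.4491,.0708,.0105,4)
E
```

```text
time_s: 64.87
tool_pos: [0.4561, 0.0493, 0.0667]
ee_rot: [-0.001, 0.063, 0.998, -0.001]
contact_force: [0.1, -0.3, -0.3]
grip_width: 0.602
gripper_force: 0.0
time_s: 65.28
tool_pos: [0.457, 0.0471, 0.0683]
ee_rot: [0.0, -0.033, 0.999, -0.0]
contact_force: [-0.8, -0.4, -0.8]
grip_width: 0.6
gripper_force: 0.0
t 65.3 pos [0.457  0.0471 0.0683] head 3.8 | delta tool [0.0064 0.0241 0.0578] turn -0.003
```

```bash
python3 drive.py '[[[0.0064,0.0241,0.01,-0.003],[0,0,0.02,0],[0,0,0,0],[0,0,0.02,0],[0,0,0.007,0],[0,0,0,0],[0,0,0,0]]]'; python3 drive.py '[[[0,0,0,0],[0,0,0,0],[0,0,0,0],[0,0,0,0],[0,0,0,0],[0,0,0,0]]]' 0 30; python3 drive.py '[[[-0.006,0,0,0],[-0.011,0,0,0],[-0.011,0,0,0],[-0.011,0,0,0],[-0.011,0,0,0],[-0.011,0,0,0],[-0.011,0,0,0],[-0.008,0,0,0]]]'; python3 drive.py '[[[-0.005,0,0,0],[-0.003,0,0,0],[0,0,0,0],[0,0,0,0]]]'; python3 - <<'E'
from m import *
to(.4491+.092*.9976,.0708+.092*.07,.0105,4)
E
```

```text
time_s: 65.87
tool_pos: [0.4482, 0.0702, 0.0116]
ee_rot: [-0.0, -0.036, 0.999, -0.0]
contact_force: [0.5, -0.3, 0.9]
grip_width: 0.6
gripper_force: 0.0
time_s: 66.37
tool_pos: [0.4486, 0.0708, 0.012]
ee_rot: [0.001, -0.036, 0.999, 0.0]
contact_force: [-1.7, -1.6, 5.5]
grip_width: 0.153
gripper_force: 31.9
time_s: 67.03
tool_pos: [0.5284, 0.0768, 0.012]
ee_rot: [-0.0, -0.037, 0.999, 0.0]
contact_force: [-3.2, -0.7, 9.0]
grip_width: 0.152
gripper_force: 32.2
time_s: 67.37
tool_pos: [0.5368, 0.0774, 0.0121]
ee_rot: [0.001, -0.037, 0.999, 0.0]
contact_force: [0.2, -0.5, 4.8]
grip_width: 0.154
gripper_force: 31.8
t 67.4 pos [0.5368 0.0774 0.0121] head 4.2 | delta tool [-0.0041 -0.0005  0.0016] turn 0.003
```

```bash
python3 drive.py '[[[-0.002,0,0,0],[-0.002,0,0,0],[0,0,0,0]]]'; python3 drive.py '[[[-0.0015,0,0,0],[0,0,0,0],[0,0,0,0]]]';python3 drive.py '[[[-0.0015,0,0,0],[0,0,0,0],[0,0,0,0]]]'; python3 drive.py '[[[-0.0015,0,0,0],[0,0,0,0],[0,0,0,0]]]'
```

```text
time_s: 67.62
tool_pos: [0.5401, 0.0776, 0.012]
ee_rot: [0.0, -0.037, 0.999, 0.0]
contact_force: [-1.0, -0.9, 8.0]
grip_width: 0.155
gripper_force: 32.2
time_s: 67.87
tool_pos: [0.5402, 0.0777, 0.012]
ee_rot: [-0.001, -0.037, 0.999, 0.0]
contact_force: [-5.0, -0.7, 12.6]
grip_width: 0.154
gripper_force: 32.7
time_s: 68.12
tool_pos: [0.5402, 0.0777, 0.0119]
ee_rot: [-0.002, -0.036, 0.999, 0.0]
contact_force: [-9.5, -1.7, 16.8]
grip_width: 0.155
gripper_force: 33.3
time_s: 68.37
tool_pos: [0.5402, 0.0777, 0.0119]
ee_rot: [-0.004, -0.037, 0.999, 0.001]
contact_force: [-14.0, -0.3, 21.2]
grip_width: 0.154
gripper_force: 33.9
```

```bash
python3 drive.py '[[[0.0035,0,0,0],[0,0,0,0],[0,0,0,0]]]'; python3 drive.py '[[[0,0,0,0],[0,0,0,0],[0,0,0,0],[0,0,0,0]]]' 0.6; python3 drive.py '[[[0,0,-0.03,0],[0,0,-0.04,0],[0,0,-0.04,0],[0,0,-0.03,0],[0.03,0,0,0],[0.03,0,0,0],[0,0,0,0],[0,0,0,0]]]'; python3 - <<'E'
from m import *
im,p=img("wrist","fin"); v=[.5092,.0751,.0697]; g=im.max(2)
inv=lambda uv,z:Ro.from_euler("z",-v[2]).apply(back(p,uv,z)-[v[0],v[1],0]).round(4)
W=lambda q:Ro.from_euler("z",v[2]).apply(q)+[v[0],v[1],0]
for x,z in((.042,.051),(.078,.023),(.08,.024),(.094,.024)): print(x,proj(p,W((x,0,z))).round(1))
c=int(proj(p,W((.08,0,.024)))[0]); a=int(proj(p,W((.02,0,.051)))[1]); print(a,g[a:a+110,c].tolist())
b,q=img("scene")
for c in H:
    m=mask(b,c,100); n,l,s,ce=cv2.connectedComponentsWithStats(m); print(c,[ (s[i].tolist(),ce[i].round(0)) for i in range(1,n) if s[i,4]>60])
E
```

```text
time_s: 68.62
tool_pos: [0.5402, 0.0777, 0.012]
ee_rot: [-0.0, -0.037, 0.999, 0.0]
contact_force: [-3.6, -0.3, 10.3]
grip_width: 0.156
gripper_force: 32.3
time_s: 68.95
tool_pos: [0.5407, 0.0777, 0.0112]
ee_rot: [-0.0, -0.037, 0.999, -0.0]
contact_force: [0.5, -0.6, 0.3]
grip_width: 0.595
gripper_force: 0.0
time_s: 69.62
tool_pos: [0.4795, 0.0734, 0.1513]
ee_rot: [-0.0, -0.037, 0.999, 0.001]
contact_force: [0.6, 0.8, 0.9]
grip_width: 0.6
gripper_force: 0.0
0.042 [321. 314.]
0.078 [320.8 334.5]
0.08 [320.7 336.9]
0.094 [320.7 350. ]
289 [34, 32, 35, 40, 47, 57, 64, 65, 66, 67, 69, 67, 67, 67, 68, 69, 70, 70, 70, 69, 72, 73, 97, 157, 221, 241, 244, 245, 244, 242, 229, 197, 171, 156, 141, 129, 127, 149, 196, 233, 243, 245, 246, 246, 245, 231, 179, 157, 200, 236, 245, 246, 246, 246, 246, 246, 245, 245, 245, 245, 240, 221, 195, 184, 182, 181, 181, 183, 185, 183, 175, 154, 131, 114, 113, 113, 111, 113, 110, 109, 109, 109, 111, 110, 111, 111, 111, 112, 111, 111, 111, 112, 112, 112, 112, 113, 111, 103, 93, 85, 85, 88, 89, 87, 87, 88, 87, 89, 89, 95]
blue [([384, 231, 44, 33, 273], array([406., 249.]))]
yellow [([383, 225, 42, 31, 276], array([404., 242.]))]
red [([383, 213, 37, 35, 607], array([401., 230.]))]
```

```bash
python3 -c "
from bench import r
print(r.close_job())"
```

```text
the job is handed in; nothing more can be done
None
```

I checked the blue, yellow and red tags in that order (each pressed about 2.2–2.6 mm by jaw travel and push force), hung all three on the peg, slid the empty caliper fully shut, never touched the eraser or charger, and handed the job in at about 70 s; the hand-in gave no verdict.

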